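Prop the router's chip guard on its stay, then move the cut hub to the drilling nest

TASK

The engraving router has finished a part. Lift its clear chip guard until the roller foot of the prop stay drops behind the rear tooth of the rack, ease the guard back until the stay carries it, and let go; do not let the guard fall. Then take the orange hexagonal hub out from under it and set it in the hexagonal pocket of the blue drilling nest, upright and fully home, leaving the guard propped and the calipers and the oil bottle on the bench where they are.

Things in the scene. Friction and masses are not known exactly. Their poses are not given: they have to be found in the camera images.
- router: Desktop engraving router; origin on the bench under the centre of the grey tub (200 x 280 mm, 6 mm walls, rim 85 mm high) that is its front half. x to the rear, y left, z up. In the tub an aluminium bed, top 35 mm above the bench, with two low fixed clamps near the side walls and a small loose offcut at the rear. A gantry up to 235 mm high stands from x = 0.18 m on.
- hinge_mid (a point): Middle of the guard's hinge line, fixed to the router at its (105, 0, 90) mm, with the router's axes: x to the rear, y along the hinge, z up.
- guard (a joint): Guard angle, rad: 0 closed and level, stop at 1.50. Clear panel 290 mm wide, 0.27 to 0.5 kg, about 2 N to lift at the lip. The stay clicks over the front tooth at about 0.75 and drops behind the rear tooth at about 1.39; let down from there the guard rests on it at 1.33 (0.66 is the front tooth, too low). Unpropped it falls shut from any angle.
- lip (a point): Lower front edge of the guard's yellow lip, mid-length; moves and turns with the guard (x along the panel to the hinge, z out of its upper face). 235 mm from the hinge line and 4 mm below it when closed (86 mm above the bench). The lip is 288 mm long, 34 mm wide, 8 mm thick and juts 30 mm out before the tub's front wall, so a fingertip can lift it from below.
- stay_foot (a point): Centre of the red roller foot (10 mm in diameter) of the prop stay, a dark steel bar 150 mm long, hung from a pivot on the guard's left edge 85 mm from the hinge line, outside the tub's left wall. By its own weight the foot drags along the toothed rack on that wall, rearwards as the guard is raised; it need not be touched.
- rack_notch (a point): Where the centre of the stay's foot lies when seated behind the rear tooth of the rack, a steel strip with two ratchet teeth 8 mm high along the tub's left wall. Axes of the router.
- hub_center (a point): Centre, half-way up the 40 mm height, of the loose orange plastic hub (60 to 130 g) standing on the bed under the guard. Hexagonal flange below, 50 mm across flats, 12 mm thick; round boss above, 30 mm in diameter, 28 mm high: grip the boss, fingertips above the flange. x points at the middle of a flat (one every 60 degrees), z up.
- nest_floor (a point): Floor centre, 16 mm above the bench, of the hexagonal pocket of the drilling nest: steel plate 125 x 125 x 16 mm fixed to the bench, with a blue hexagonal ring on it, 10 mm high and 16 mm thick. Pocket 53.5 mm across flats. x points at the middle of a flat, z up. The hub fits in six positions; home, its centre is 20 mm above this point.
- caliper: Digital calipers, 225 mm long, lying on the bench left of the router; origin at the middle of the beam. To be left alone.
- oil: White bottle, 52 mm in diameter and 130 mm high, standing on the bench left of the router, behind the calipers; origin under its foot. To be left alone.
There are look-alikes about, which are no part of the job. What is shaped like the part that bears nest_floor but green, pink or purple is not meant.

How it is judged:
By the outcome, as a careful person would: the job done as asked, in the order asked, and still so for the second after the job is handed in, with the robot touching nothing.
It also fails if it takes over 67 s, if anything falls off the work surface, if the arm or the gripper's body presses on something with over 40 N, if the wrist force passes 120 N, or if a joint passes its speed limit or range.

ROBOT

A 6-joint arm with a two-finger parallel gripper is mounted at the origin on the work surface. World frame = base frame: x ahead of the robot, y to its left, z up, the work surface at z = 0. Lengths are in m, angles in degrees, forces in N, time in s.
With the tool pointing down it reaches from about 0.35 to 0.875 m from the base axis. Payload 4.2 kg.
Tool frame: the origin (TCP) lies at the very end of the fingers, on their centre line; the grasp point (between the pads) lies robot.grasp_offset behind it (robot.grasp_offset is the distance from the TCP to the grasp point, in m); z points along the fingers, y is the direction in which the jaws open and shut (so a half turn about z gives the same grasp; the last joint's range is limited). The gripper opens to 85 mm and grips with 20 to 120 N. Pads are 22 mm wide; open, the fingers measure 114 mm over their backs; the gripper's body (76 mm by 85 mm) begins 54 mm behind the grasp point. The pads swing forward as they close: fully open they stand 13 mm farther back than shut.
Start: joints at [83.228, 22.042, 0.453, 0, -68.411, -14.817], TCP at [0.23, 0.581, 0.203] pointing down, gripper open.
Joint ranges: [-179.83, 179.83], [-69.29, 118.12], [-61.27, 80.66], [-181.25, 117.63], [-171.15, -9.14], [-177.46, 177.46]. Speed limits (degrees/s): [159.86, 159.86, 180, 180, 180, 180].

INTERFACE

Orientations are given as [roll, pitch, yaw] about the fixed x, y, z axes, in that order (R = Rz(yaw) Ry(pitch) Rx(roll)).
In Python, from station import robot gives the robot as it stands.
- The arm moves only by the tool jog_arm, never from a script. Its argument "steps" is a list that holds one entry, the list of rows, each a list of 4 numbers: the shift along the tool's x, y, z in units of 25 mm (1.0 is 25 mm), then the turn about the tool's z in degrees. In form: [[[tx, ty, tz, roll], ...]]. A call has 1 to 12 rows; each row shifts and turns the commanded pose from where the row before left it, along the tool's axes as they then stand; what a row does not reach is not made up. A row lasts 1/10 s, in which the tool goes at most 50 mm and 8.59 degrees, less where a joint would pass 70% of its speed; a pose out of reach is approached as far as the arm can. A call is refused whole if a number of a shift passes 1 or a number of a turn 8.59, either way. A call with a gripper value outside its range is refused whole. "hand" is the finger opening in mm, from 0 to 85.4, set as the call begins (left out, the last holds). The fingers move at their own pace and stop on an object; "squeeze" is the grip in N (left out, the last holds). Time passes only in rows, so rows that do not move let the fingers close. It gives the time, the measured TCP pose, the force and the opening at its end, in the units of the state.
- robot.get_state(): the state, without advancing time (a new reading comes with each control period).
- robot.capture(name): name is "side" or "top" or "wrist"; returns the picture (420x560x3 uint8, red, green, blue); there is no depth.
- robot.camera_info(name): a dict with "fx", "fy", "cx", "cy" (pixels), "world_to_cam" (4x4, takes a point from world to camera coordinates); the wrist camera has in their place "mount" (4x4, takes a point from camera to tool coordinates, whose origin is the TCP and whose axes are the flange's). Camera axes: x right, y down, z forward; pixel columns grow to the right and rows downward; lengths in m; the calibration is good to about 2 mm. A picture is of the moment at which its call begins: read the wrist's pose just before it. camera_info takes no time and is no camera call.
- robot.close_job(): hands the job in, once; it reports no verdict.
The state is a dict: "clock": time; "joint_positions": joint angles; "joint_vel": joint speeds; "tau": joint torques, N m; "tcp_pos": TCP position; "tcp_rot": TCP orientation; "contact_force": force on the tool from outside, world axes, zero at the start; "ft_torque": the same for the moment, N m; "gripper_width": opening from 0.0 (shut) to 1.0 (fully open).
Only numpy, scipy, OpenCV 4.12 (cv2) and the standard library are available. Lean on these libraries where they do the work, as an engineer would, in place of code of your own. Each camera call takes 0.05 s, during which the arm holds its last target.

## Working session

There is one attempt and no reset: what is moved stays moved. The work goes in short steps, Python scripts to look and compute and a tool call to move; the robot and the scene stay as the last step left them, time stands still between calls to the robot, and variables do not carry over. Pictures are saved under pics/ and viewed, and the job is handed in when it is done.

Besides the shell and the picture viewer there is one more tool, called by a JSON object that holds its "method" and its "body". jog_arm: Moves the arm, as the interface text tells. Its arguments: {"type":"object","properties":{"steps":{"type":"array"},"hand":{"type":"number"},"squeeze":{"type":"number"}},"required":["steps"]}

```bash
ls; mkdir -p pics; python3 - <<'E'
from station import robot
import cv2,numpy as np
np.set_printoptions(precision=4,suppress=True)
print(robot.get_state()); print(robot.grasp_offset)
for n in ("side","top","wrist"):
    print(n,robot.camera_info(n))
    cv2.imwrite(f"pics/{n}0.png",robot.capture(n)[:,:,::-1])
E
```

```text
pics
{'clock': 0.0, 'joint_positions': array([ 83.227 ,  22.0923,   0.3812,  -0.0305, -68.4115, -14.8155]), 'joint_vel': array([-0.0267, -0.0088, -0.0557,  0.0396,  0.0169,  0.0746]), 'tau': array([  0.001 , -39.2286,  18.8395,   4.1859,  -0.0047,   0.    ]), 'tcp_pos': array([0.2297, 0.5806, 0.2019]), 'tcp_rot': array([179.8742,  -0.004 , -21.5998]), 'contact_force': array([0.6378, 0.0255, 0.3524]), 'ft_torque': array([ 0.0089, -0.0067,  0.0208]), 'gripper_width': 0.9993349050848668}
0.0187
side {'fx': 382.5800846405736, 'fy': 382.5800846405736, 'cx': 280.732921070613, 'cy': 200.84517698628002, 'world_to_cam': array([[-0.9951, -0.0987,  0.0072,  0.5146],
       [-0.0773,  0.7301, -0.679 ,  0.114 ],
       [ 0.0617, -0.6762, -0.7341,  1.0439],
       [ 0.    ,  0.    ,  0.    ,  1.    ]])}
top {'fx': 460.5688791539941, 'fy': 460.5688791539941, 'cx': 280.56748770086114, 'cy': 205.16164348266608, 'world_to_cam': array([[-0.0019, -1.    ,  0.0077, -0.0311],
       [-0.9817,  0.0004, -0.1902,  0.5271],
       [ 0.1902, -0.0079, -0.9817,  1.3672],
       [ 0.    ,  0.    ,  0.    ,  1.    ]])}
wrist {'fx': 323.073584597617, 'fy': 323.073584597617, 'cx': 286.6287963053327, 'cy': 208.3768937193708, 'mount': array([[ 0.0013, -0.956 , -0.2932,  0.0757],
       [ 1.    ,  0.0013,  0.0001, -0.0004],
       [ 0.0003, -0.2932,  0.956 , -0.1716],
       [ 0.    ,  0.    ,  0.    ,  1.    ]])}
```

View pics/side0.png

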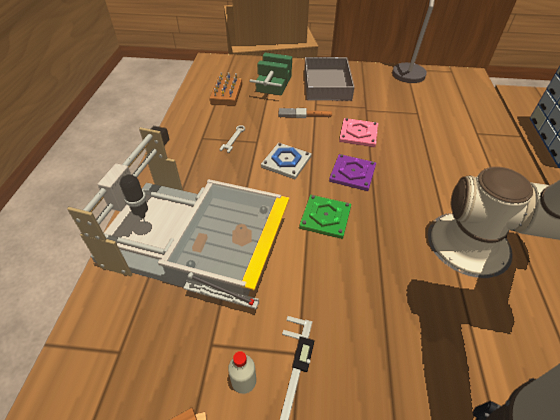

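View pics/top0.png

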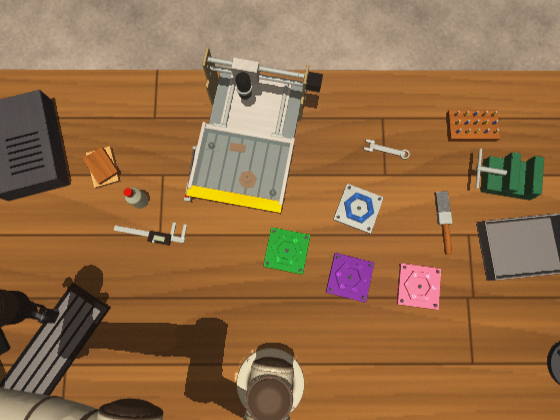

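View pics/wrist0.png

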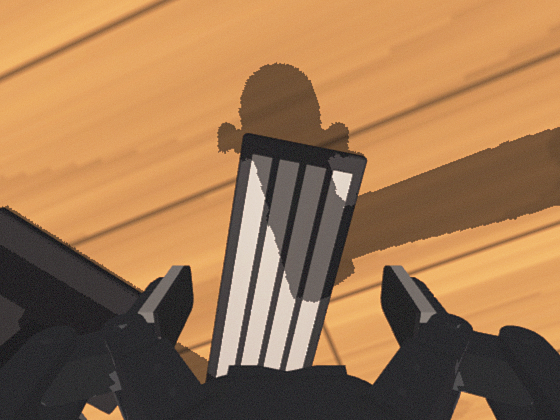

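Side view: router with yellow lip (265,245), hub (241,235) under the clear guard, offcut (200,242), blue nest (287,158), green nest (326,215), purple (352,171), pink (359,131). Top view: lip (235,199), hub (247,180), offcut (237,147), blue nest (359,208), calipers (150,235), oil (135,195). Look-alikes are the green (288,250), purple (350,277) and pink (420,287) nests, plus the offcut. I choose the blue nest and the hexagonal hub with the boss.

```bash
cat > h.py <<'E'
import numpy as np, cv2
from station import robot
from scipy.spatial.transform import Rotation as Ro
np.set_printoptions(precision=4,suppress=True)
def cam(n,st=None):
    c=robot.camera_info(n)
    K=np.array([[c['fx'],0,c['cx']],[0,c['fy'],c['cy']],[0,0,1]])
    if n=='wrist':
        T=np.eye(4);T[:3,:3]=Ro.from_euler('xyz',st['tcp_rot'],degrees=True).as_matrix();T[:3,3]=st['tcp_pos']
        W=np.linalg.inv(T@np.array(c['mount']))
    else: W=np.array(c['world_to_cam'])
    return K,W
def ray(kw,uv):
    K,W=kw;d=W[:3,:3].T@np.linalg.solve(K,[uv[0],uv[1],1.]);return -W[:3,:3].T@W[:3,3],d/np.linalg.norm(d)
def onz(kw,uv,z):
    o,d=ray(kw,uv);return o+d*(z-o[2])/d[2]
def tri(a,ua,b,ub):
    o1,d1=ray(a,ua);o2,d2=ray(b,ub)
    s=np.linalg.lstsq(np.c_[d1,-d2],o2-o1,rcond=None)[0]
    p,q=o1+s[0]*d1,o2+s[1]*d2
    return (p+q)/2,np.linalg.norm(p-q)
def proj(kw,P):
    K,W=kw;p=K@(W[:3,:3]@np.asarray(P)+W[:3,3]);return p[:2]/p[2]
def mask(img,lo,hi,x=None):
    h=cv2.cvtColor(img,cv2.COLOR_RGB2HSV);m=cv2.inRange(h,np.array(lo),np.array(hi))
    return m
def big(m):
    c,_=cv2.findContours(m,cv2.RETR_EXTERNAL,cv2.CHAIN_APPROX_NONE);return max(c,key=cv2.contourArea)
E
python3 - <<'E'
from h import *
I={n:cv2.imread(f'pics/{n}0.png')[:,:,::-1].copy() for n in('side','top')}
for n in I:
    k=cam(n)
    y=big(mask(I[n],(25,150,150),(33,255,255)))
    ap=cv2.approxPolyDP(y,4,True)[:,0];print(n,'lip',cv2.contourArea(y),ap.tolist())
    for p in ap: print(p,onz(k,p,.088))
    b=big(mask(I[n],(100,100,60),(120,255,255)));(c,r)=cv2.minEnclosingCircle(b);print('nest',cv2.contourArea(b),c,r,onz(k,c,.026))
    s=I[n]; x0,y0,w=((215,90,120) if False else (0,0,0)) if 0 else (0,0,0)
a=I['side'][170:320,80:330]; cv2.imwrite('pics/sideA.png',cv2.resize(a[:,:,::-1],None,fx=3.2,fy=3.2,interpolation=2)[:600])
a=I['top'][40:240,170:400]; cv2.imwrite('pics/topA.png',cv2.resize(a[:,:,::-1],None,fx=3,fy=3,interpolation=2))
E
```

```text
side lip 1040.0 [[287, 197], [274, 203], [243, 280], [247, 286], [254, 287]]
[287 197] [ 0.5042 -0.0351  0.088 ]
[274 203] [ 0.5367 -0.0096  0.088 ]
[243 280] [0.5801 0.2306 0.088 ]
[247 286] [0.5687 0.2448 0.088 ]
[254 287] [0.5529 0.2457 0.088 ]
nest 355.0 (286.0, 156.0) 14.035768508911133 [ 0.5275 -0.2758  0.026 ]
top lip 867.0 [[187, 191], [280, 212], [277, 201], [196, 186]]
[187 191] [0.5633 0.2501 0.088 ]
[280 212] [ 0.499  -0.0297  0.088 ]
[277 201] [ 0.5325 -0.0208  0.088 ]
[196 186] [0.5788 0.2235 0.088 ]
nest 576.5 (358.8999938964844, 207.27999877929688) 14.869147300720215 [ 0.5249 -0.2775  0.026 ]
```

```bash
ls pics
```

```text
side0.png
sideA.png
top0.png
topA.png
wrist0.png
```

View pics/sideA.png

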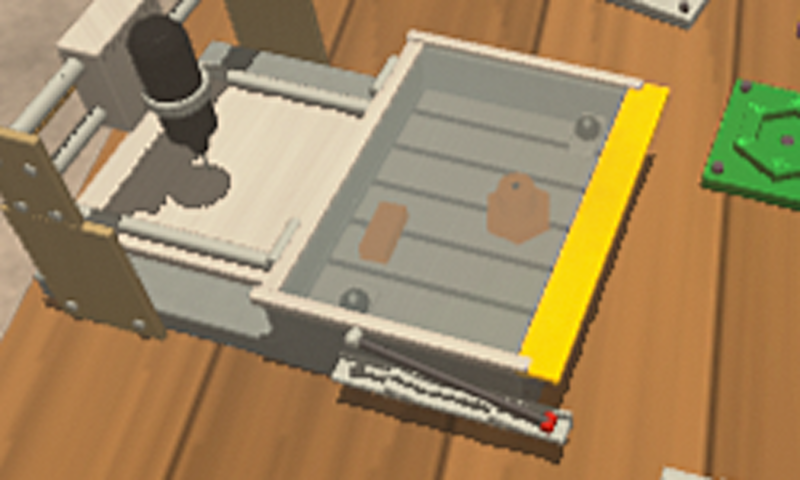

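View pics/topA.png

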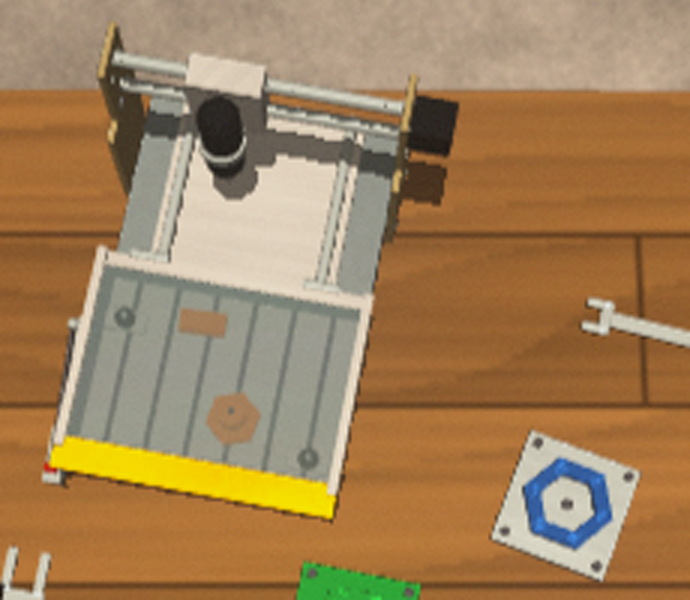

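The close crops confirm the choice. In the full images the hub's boss dot is at top (247,177) and side (241,228). The blue ring in the top view is at (359,208). The red foot is at the front of the rack.

```bash
python3 - <<'E'
from h import *
s,t=cam('side'),cam('top')
def T(n,a,b):
    p,e=tri(s,a,t,b);print(n,p,'gap',e);return p
T('hub top dot',(240.9,227.8),(247,177))
T('lip R',(287,197),(280,212.5));T('lip L',(254,287.5),(187,191.5))
T('nest ring',(286,156),(358.9,207.3))
I={n:cv2.imread(f'pics/{n}0.png')[:,:,::-1].copy() for n in('side','top')}
# nest center hole
for n,(u,v) in (('side',(286,157)),('top',(359,208))):
    g=cv2.cvtColor(I[n],cv2.COLOR_RGB2GRAY)[v-5:v+6,u-5:u+6];print(g)
    print(n,'foot',[c for c in [big(mask(I[n][:,100:350],(0,180,120),(6,255,255)))[:,0].mean(0)]])
# router estimate
L=onz(t,(187,191.5),.086);R=onz(t,(280,212.5),.086);print(L,R)
for p in [(0.5235,-.277,.016)]: print(proj(s,p),proj(t,p))
E
```

```text
hub top dot [0.612  0.0711 0.0724] gap 0.002413440113448762
lip R [ 0.5004 -0.0301  0.0922] gap 0.007252895162086713
lip L [0.5562 0.2492 0.0938] gap 0.00841692825187523
nest ring [ 0.5265 -0.278   0.0237] gap 0.0023496340924079643
[[ 47  42  42  40  43  50  47  48  49  49  48]
 [169 183 183 182 184 184 186 185 189 194 100]
 [203 211 210 211 213 211 214 215 216 219 196]
 [204 204 204 205 207 209 210 208 206 207 214]
 [204 203 205 209 213 198 211 211 206 204 205]
 [204 203 207 195 153 128 134 199 206 201 200]
 [207 206 209 169  96  76  71 169 203 202 201]
 [208 210 210 200 155 152 175 195 204 203 206]
 [165 209 215 218 208 209 217 215 212 211 218]
 [110 175 182 166 162 163 161 159 159 159 163]
 [117 130 122 106 102 105 103 103 103 102 118]]
side foot [array([139.2432, 357.7297])]
[[204 204 203 206 202 200 201 201 200 199 199]
 [205 205 204 203 202 203 203 202 202 200 200]
 [206 204 205 208 192 195 203 205 205 203 202]
 [207 206 206 180 132 153 177 203 204 201 205]
 [205 204 202 103  91  93  91 201 205 204 204]
 [203 204 204 102  90  93  90 203 207 208 205]
 [202 202 202 147 127 126 141 203 209 207 206]
 [200 202 201 202 187 186 202 202 206 207 204]
 [202 202 199 201 202 200 203 200 203 206 205]
 [204 203 202 204 202 200 200 203 201 203 201]
 [196 203 205 203 202 203 200 202 201 202 194]]
top foot [array([ 27.2857, 191.7143])]
[0.5622 0.2504 0.086 ] [ 0.4978 -0.0297  0.086 ]
[287.1873 158.1764] [358.2151 208.3168]
```

{"method": "jog_arm", "body": {"steps": [[[0,0,0,-4.35],[0,0,0,-4.35],[0.5,0.5,0,0],[0.87,0.98,0,0],[0.87,0.98,0,0],[0.87,0.98,0,0],[0.87,0.98,0,0],[0.87,0.98,0,0],[0.87,0.98,0,0],[0.87,0.98,0,0]]], "hand": 0}}

```text
clock: 1.15
tcp_pos: [0.3499, 0.3628, 0.2029]
tcp_rot: [180.0, 0.0, -13.0]
contact_force: [0.4, -1.1, 0.4]
gripper_width: -0.003
```

{"method": "jog_arm", "body": {"steps": [[[0.8,0.9,0,0],[0.8,0.9,0,0],[0.8,0.9,0,0],[0.8,0.9,0,0],[0.8,0.9,0,0],[0.8,0.9,0,0],[0.8,0.9,0,0],[0.8,0.9,0,0],[0.6,0.7,0,0],[0.3,0.4,0,0],[0,0,0,0]]]}}

```text
clock: 2.25
tcp_pos: [0.481, 0.1206, 0.2028]
tcp_rot: [180.0, 0.0, -13.1]
contact_force: [-0.5, 0.0, -0.1]
gripper_width: -0.002
```

```bash
python3 - <<'E'
from h import *
st=robot.get_state();I=robot.capture('wrist');cv2.imwrite('pics/w1.png',I[:,:,::-1])
print(st)
k=cam('wrist',st)
for P in [(.530,.110,.086),(.612,.071,.075),(.527,-.277,.016)]: print(proj(k,P))
E
```

```text
{'clock': 2.25, 'joint_positions': array([ 32.8637,   9.4334, -17.1902,  -0.0072, -63.4069,  44.0694]), 'joint_vel': array([ 2.1226, -0.1459,  0.0632, -0.2204,  0.2071, -1.1496]), 'tau': array([ -0.6407, -26.9101,  18.1924,   4.092 ,  -0.0125,   0.0934]), 'tcp_pos': array([0.481 , 0.1206, 0.2028]), 'tcp_rot': array([179.9825,   0.0258, -13.0702]), 'contact_force': array([-0.4741,  0.0157, -0.1259]), 'ft_torque': array([-0.0421,  0.0399, -0.0156]), 'gripper_width': -0.001939961261719099}
[286.0302 139.8635]
[309.5966  29.6997]
[661.048   48.5312]
```

View pics/w1.png

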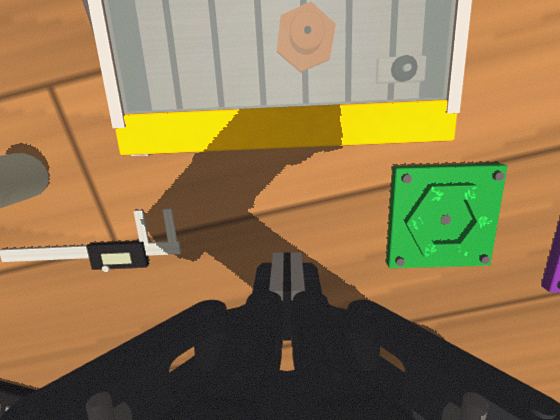

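The wrist view shows the lip's front edge from (121,155) to (457,138), the hub dot at (307,31), the green nest at (446,219) and the calipers at (110,255). The fingertips are at (287,255).

```bash
cat > st.py <<'E'
E
python3 - <<'E'
from h import *
st=dict(tcp_pos=np.array([.481,.1206,.2028]),tcp_rot=np.array([179.9825,.0258,-13.0702]))
k=cam('wrist',st);I=cv2.imread('pics/w1.png')[:,:,::-1].copy()
m=mask(I,(22,150,60),(34,255,255));c=big(m);print(cv2.approxPolyDP(c,4,True)[:,0].tolist())
for z in(.086,.094):
    L,R=onz(k,(121,155),z),onz(k,(457,138),z);print(z,L,R,np.linalg.norm(L-R),np.degrees(np.arctan2(-(L-R)[0],(L-R)[1])),(L+R)/2)
t=cam('top');s=cam('side')
print('hub',tri(k,(307,30.5),t,(247,177)),tri(k,(307,30.5),s,(240.9,227.8)),onz(k,(307,30.5),.075))
print('tip',proj(k,st['tcp_pos']))
E
```

```text
[[456, 113], [446, 113], [446, 101], [126, 114], [126, 126], [115, 129], [121, 154], [453, 139]]
0.086 [0.5501 0.2559 0.086 ] [ 0.4979 -0.0361  0.086 ] 0.2966420446136776 -10.136671325189967 [0.524  0.1099 0.086 ]
0.094 [0.5502 0.2517 0.094 ] [ 0.4994 -0.0322  0.094 ] 0.2884120357374849 -10.136671325189988 [0.5248 0.1097 0.094 ]
hub (array([0.6144, 0.0719, 0.0599]), np.float64(0.0007523016562612748)) (array([0.6122, 0.0733, 0.0755]), np.float64(0.0008498542986864322)) [0.6119 0.0733 0.075 ]
tip [286.9937 246.7315]
```

{"method": "jog_arm", "body": {"steps": [[[0,0,0.5,-1.45],[0,0,1,-1.45],[0,0,1,0],[0,0,1,0],[0,0,1,0],[0,0,0.8,0],[0.4,0,0,0],[0.4,0,0,0],[0.2,0,0,0],[0,0,0,0]]]}}

```text
clock: 3.3
tcp_pos: [0.5075, 0.1182, 0.0716]
tcp_rot: [-179.9, -0.1, -10.0]
contact_force: [0.1, -0.3, 0.4]
gripper_width: -0.001
```

{"method": "jog_arm", "body": {"steps": [[[0.08,0,0,0],[0.08,0,0,0],[0.08,0,0,0],[0.08,0,0,0],[0.08,0,0,0]]]}}

```text
clock: 3.8
tcp_pos: [0.5157, 0.116, 0.0706]
tcp_rot: [-180.0, -0.0, -10.0]
contact_force: [-0.1, 0.7, 0.6]
gripper_width: -0.002
```

{"method": "jog_arm", "body": {"steps": [[[0.08,0,0,0],[0.08,0,0,0],[0,0,0,0]]]}}

```text
clock: 4.1
tcp_pos: [0.5198, 0.1153, 0.0705]
tcp_rot: [180.0, -0.0, -10.0]
contact_force: [-0.2, -0.2, -0.1]
gripper_width: 0.001
```

{"method": "jog_arm", "body": {"steps": [[[0.06,0,0,0],[0.06,0,0,0],[0,0,0,0]]]}}

```text
clock: 4.4
tcp_pos: [0.5227, 0.1148, 0.0705]
tcp_rot: [-180.0, -0.0, -10.0]
contact_force: [0.2, -0.0, -0.6]
gripper_width: -0.001
```

```bash
python3 - <<'E'
from h import *
I=robot.capture('side');cv2.imwrite('pics/s2.png',cv2.resize(I[130:330,150:410,::-1],None,fx=3,fy=3,interpolation=2))
I=robot.capture('wrist');cv2.imwrite('pics/w2.png',I[:,:,::-1])
E
```

```text
(no output)
```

View pics/s2.png

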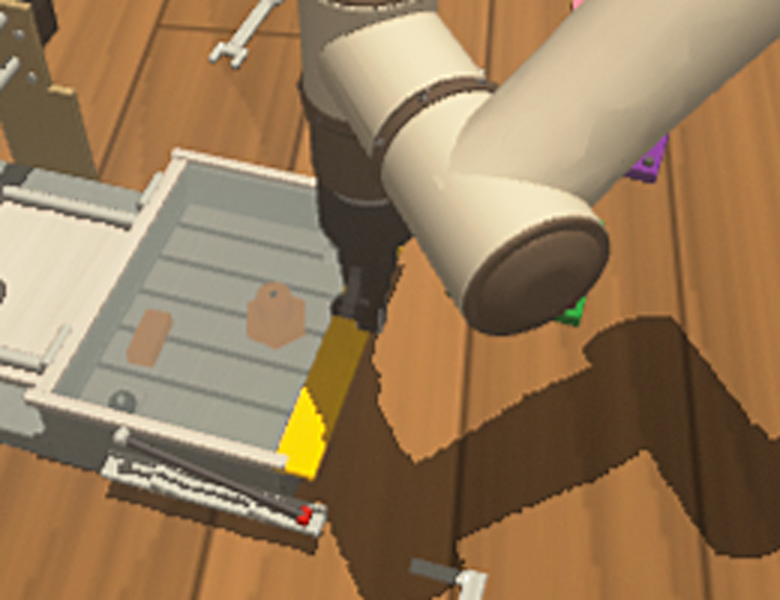

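View pics/w2.png

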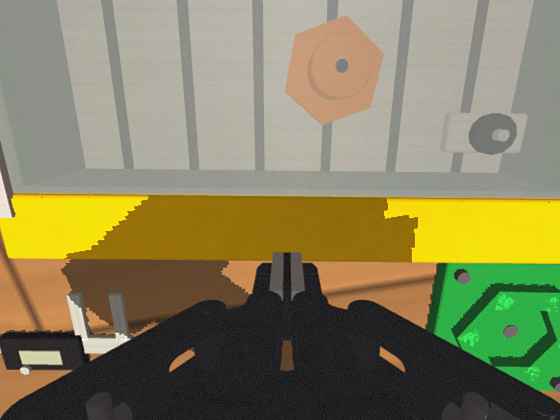

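```bash
python3 - <<'E'
from h import *
st=robot.get_state();k=cam('wrist',st);print(st['tcp_pos'],st['contact_force'])
R=Ro.from_euler('xyz',st['tcp_rot'],degrees=True).as_matrix()
for z in(.086,.094):
  for u in (30,200,500): print(z,u,R.T@(onz(k,(u,262),z)-st['tcp_pos']))
for x in(0,.011):
  for z in(0,-.02): print(x,z,proj(k,st['tcp_pos']+R@np.array([x,0,z])))
E
```

```text
[0.5225 0.1148 0.0705] [0.1806 0.8363 0.4624]
0.086 30 [-0.0021 -0.1368 -0.0155]
0.086 200 [-0.002  -0.0463 -0.0155]
0.086 500 [-0.0018  0.1134 -0.0155]
0.094 30 [ 0.0018 -0.1298 -0.0235]
0.094 200 [ 0.002  -0.0439 -0.0235]
0.094 500 [ 0.0022  0.1076 -0.0235]
0 0 [286.914  246.7561]
0 -0.02 [286.9427 262.4813]
0.011 0 [286.9436 228.8693]
0.011 -0.02 [286.9763 242.8174]
```

{"method": "jog_arm", "body": {"steps": [[[0.08,0,0,0],[0.08,0,0,0],[0,0,0,0]]]}}

```text
clock: 4.8
tcp_pos: [0.5268, 0.1141, 0.0705]
tcp_rot: [-180.0, -0.0, -10.0]
contact_force: [-0.0, 0.4, 1.4]
gripper_width: 0.002
```

{"method": "jog_arm", "body": {"steps": [[[0.06,0,0,0],[0,0,0,0]]]}}

```text
clock: 5.0
tcp_pos: [0.528, 0.1138, 0.0705]
tcp_rot: [-180.0, -0.0, -10.0]
contact_force: [0.1, 0.4, -0.7]
gripper_width: -0.004
```

{"method": "jog_arm", "body": {"steps": [[[0.06,0,0,0],[0,0,0,0]]]}}

```text
clock: 5.2
tcp_pos: [0.5295, 0.1136, 0.0705]
tcp_rot: [-180.0, -0.0, -10.0]
contact_force: [-0.2, -0.7, 0.1]
gripper_width: -0.001
```

```bash
python3 - <<'E'
from h import *
I=robot.capture('wrist');cv2.imwrite('pics/w3.png',cv2.resize(I[190:340,180:400,::-1],None,fx=3.5,fy=3.5,interpolation=2))
I=robot.capture('side');cv2.imwrite('pics/s3.png',cv2.resize(I[190:270,220:320,::-1],None,fx=7,fy=7,interpolation=2))
E
```

```text
(no output)
```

View pics/w3.png

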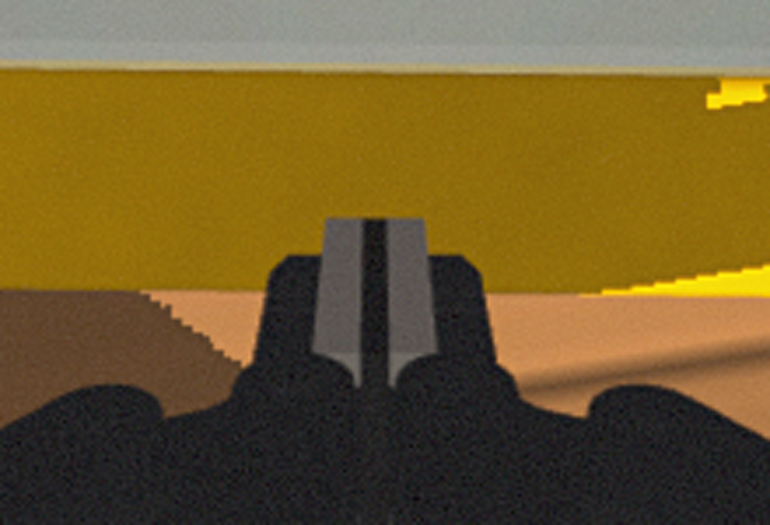

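View pics/s3.png

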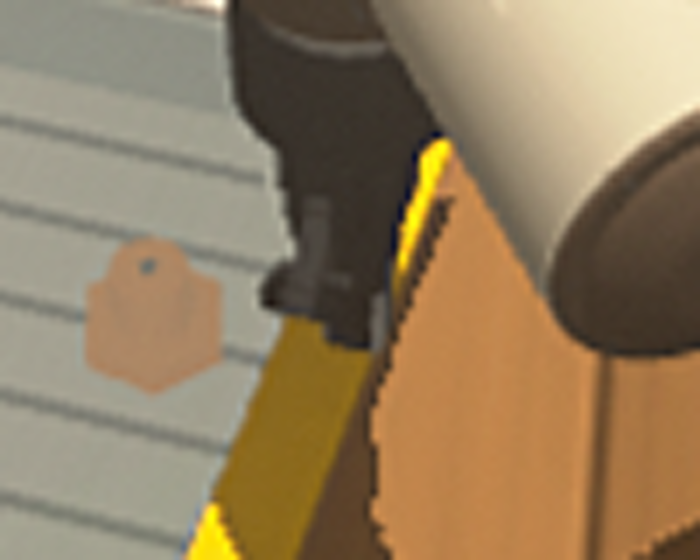

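```bash
python3 - <<'E'
from h import *
st=robot.get_state();k=cam('wrist',st);s=cam('side');print(st['clock'],st['tcp_pos'])
R=Ro.from_euler('xyz',st['tcp_rot'],degrees=True).as_matrix()
for x in(-.011,0,.011):
  for z in(0,-.016,-.024,-.04): print(x,z,(proj(k,st['tcp_pos']+R@np.array([x,0,z]))-[180,190])*3.5,(proj(s,st['tcp_pos']+R@np.array([x,-.012,z]))-[220,190])*7)
E
```

```text
5.3 [0.5294 0.1135 0.0705]
-0.011 0 [374.0992 259.1191] [380.869 414.912]
-0.011 -0.016 [374.1673 306.6785] [380.6392 387.8077]
-0.011 -0.024 [374.206  333.7346] [380.5221 373.9963]
-0.011 -0.04 [374.2953 396.0564] [380.2834 345.8378]
0 0 [374.1992 198.6465] [350.7917 407.8513]
0 -0.016 [374.2776 241.6923] [350.1819 380.715 ]
0 -0.024 [374.3223 266.2391] [349.8712 366.8877]
0 -0.04 [374.4255 322.9433] [349.2378 338.6982]
0.011 0 [374.3028 136.0428] [320.8396 400.8201]
0.011 -0.016 [374.3921 174.207 ] [319.853  373.6521]
0.011 -0.024 [374.4432 196.0242] [319.3503 359.8093]
0.011 -0.04 [374.5615 246.5733] [318.3254 331.5892]
```

```bash
python3 - <<'E'
from h import *
st=robot.get_state();k=cam('wrist',st);s=cam('side')
R=Ro.from_euler('xyz',st['tcp_rot'],degrees=True).as_matrix()
for us in [(325,338),(350,345),(375,350)]:
    p,e=tri(k,(286.9,252.3),s,(220+us[0]/7,190+us[1]/7));print(p,e,R.T@(p-st['tcp_pos']))
print(robot.camera_info('side')['world_to_cam'])
W=robot.camera_info('side')['world_to_cam'];print(-W[:3,:3].T@W[:3,3])
W=k[1];print(-W[:3,:3].T@W[:3,3])
E
```

```text
[0.5396 0.1133 0.096 ] 0.004532263356364044 [ 0.0102 -0.0015 -0.0255]
[0.5336 0.1123 0.0888] 0.0014217618254341916 [ 0.0044  0.0004 -0.0184]
[0.5277 0.1113 0.0825] 0.007827015054721576 [-0.0012  0.0025 -0.012 ]
[[-0.9951 -0.0987  0.0072  0.5146]
 [-0.0773  0.7301 -0.679   0.114 ]
 [ 0.0617 -0.6762 -0.7341  1.0439]
 [ 0.      0.      0.      1.    ]]
[0.4565 0.6735 0.84  ]
[0.604  0.1006 0.2421]
```

{"method": "jog_arm", "body": {"steps": [[[0,0,0.06,0],[0,0,0.06,0]]]}}

```text
clock: 5.5
tcp_pos: [0.5293, 0.1135, 0.0674]
tcp_rot: [-180.0, 0.0, -10.0]
contact_force: [0.5, 0.2, 0.3]
gripper_width: 0.002
```

{"method": "jog_arm", "body": {"steps": [[[0,0,0.06,0],[0,0,0.06,0]]]}}

```text
clock: 5.7
tcp_pos: [0.5293, 0.1135, 0.0656]
tcp_rot: [180.0, 0.0, -10.0]
contact_force: [-6.0, -0.2, 14.8]
gripper_width: -0.005
```

{"method": "jog_arm", "body": {"steps": [[[0,0,-0.1,0],[-0.6,0,0,0],[-0.8,0,0,0],[0,0,0,0]]]}}

```text
clock: 6.1
tcp_pos: [0.4927, 0.1193, 0.0667]
tcp_rot: [179.9, 0.1, -10.0]
contact_force: [-0.2, -0.5, 0.2]
gripper_width: 0.001
```

```bash
python3 - <<'E'
from h import *
st=robot.get_state();print(st['tcp_pos'])
I=robot.capture('side');cv2.imwrite('pics/s4.png',cv2.resize(I[180:280,220:340,::-1],None,fx=6,fy=6,interpolation=2))
s=cam('side');R=Ro.from_euler('xyz',st['tcp_rot'],degrees=True).as_matrix()
for x in(-.011,.011):
  for z in(0,-.028,-.05,-.073):
    print(x,z,(proj(s,st['tcp_pos']+R@np.array([x,-.012,z]))-[220,180])*6)
E
```

```text
[0.4927 0.1193 0.0667]
-0.011 0 [414.466  440.1454]
-0.011 -0.028 [415.9553 399.5176]
-0.011 -0.05 [417.1732 366.2906]
-0.011 -0.073 [418.4943 330.2507]
0.011 0 [362.4492 428.0057]
0.011 -0.028 [362.7672 387.2803]
0.011 -0.05 [363.0272 353.9794]
0.011 -0.073 [363.3093 317.8649]
```

View pics/s4.png

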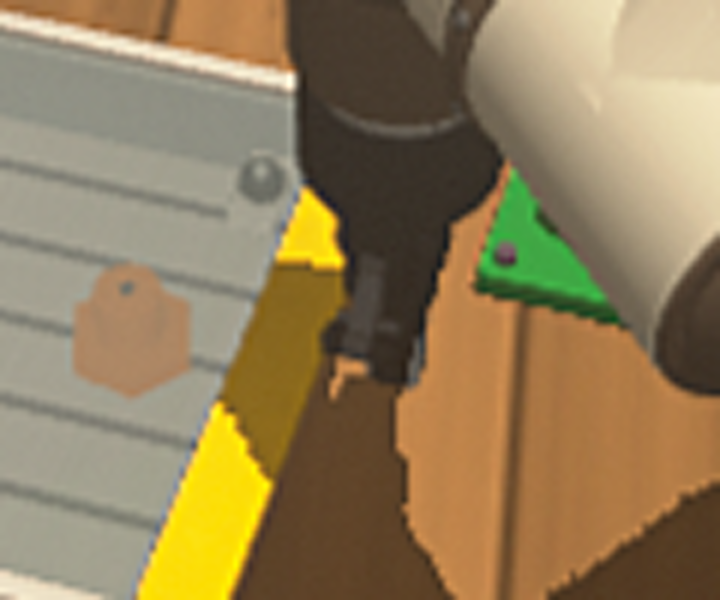

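The side view shows the shut fingers ending at about (285,245) in the full image. That is about 28 mm short of the reported TCP, and touching the lip's top gave the same figure. From here I'll work from the true tip, roughly TCP + 28 mm in height.

{"method": "jog_arm", "body": {"steps": [[[0,0,0.5,0],[0,0,0.4,0],[0.4,0,0,0],[0.3,0,0,0],[0.08,0,0,0],[0.04,0,0,0]]]}}

```text
clock: 6.75
tcp_pos: [0.513, 0.1162, 0.0441]
tcp_rot: [179.9, 0.3, -10.1]
contact_force: [-12.3, 7.7, 5.1]
gripper_width: 0.001
```

{"method": "jog_arm", "body": {"steps": [[[0.06,0,0,0],[0.04,0,0,0]]]}}

```text
clock: 6.95
tcp_pos: [0.513, 0.1161, 0.0441]
tcp_rot: [179.9, 0.6, -10.1]
contact_force: [-18.3, 12.3, 10.1]
gripper_width: -0.004
```

{"method": "jog_arm", "body": {"steps": [[[0.06,0,0,0],[0.04,0,0,0]]]}}

```text
clock: 7.15
tcp_pos: [0.5128, 0.1159, 0.0441]
tcp_rot: [179.8, 0.8, -10.1]
contact_force: [-25.9, 16.3, 16.1]
gripper_width: -0.002
```

{"method": "jog_arm", "body": {"steps": [[[0,0,-0.08,0],[0,0,-0.08,0]]]}}

```text
clock: 7.35
tcp_pos: [0.5127, 0.116, 0.046]
tcp_rot: [179.8, 0.8, -10.1]
contact_force: [-17.5, 14.8, -1.6]
gripper_width: -0.0
```

{"method": "jog_arm", "body": {"steps": [[[0,0,-0.08,0],[0,0,-0.08,0]]]}}

```text
clock: 7.55
tcp_pos: [0.5128, 0.116, 0.0497]
tcp_rot: [179.8, 0.8, -10.1]
contact_force: [-17.2, 14.4, -2.0]
gripper_width: -0.004
```

```bash
python3 - <<'E'
from h import *
st=robot.get_state();print(st['tcp_pos'],st['contact_force'],st['ft_torque'])
I=robot.capture('side');cv2.imwrite('pics/s5.png',cv2.resize(I[180:310,200:340,::-1],None,fx=5,fy=5,interpolation=2)[:600])
I=robot.capture('wrist');cv2.imwrite('pics/w5.png',I[:,:,::-1])
E
```

```text
[0.5128 0.116  0.0497] [-17.1765  14.4212  -2.0219] [3.9581 4.8205 0.0218]
```

View pics/s5.png

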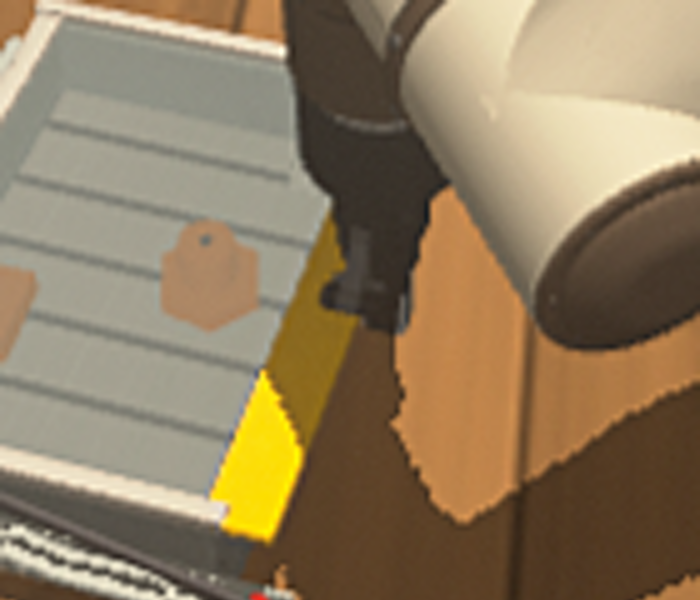

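View pics/w5.png

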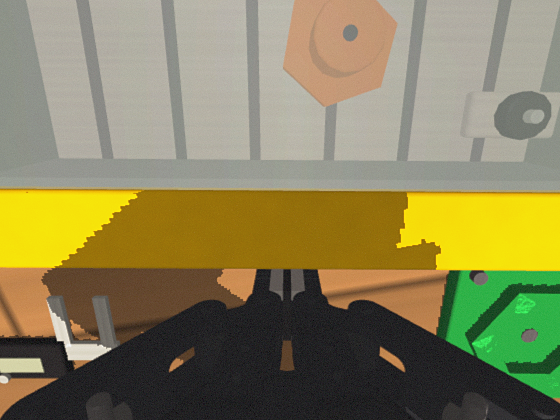

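{"method": "jog_arm", "body": {"steps": [[[0.02,0,-0.2,0],[0.03,0,-0.25,0],[0.03,0,-0.25,0],[0.03,0,-0.25,0]]]}}

```text
clock: 8.05
tcp_pos: [0.5143, 0.1156, 0.0733]
tcp_rot: [179.8, 1.0, -10.2]
contact_force: [-20.2, 15.4, 1.6]
gripper_width: 0.003
```

```bash
python3 - <<'E'
from h import *
st=robot.get_state();print(st['tcp_pos'],st['contact_force'],st['ft_torque'])
I=robot.capture('side');cv2.imwrite('pics/s6.png',cv2.resize(I[170:310,180:340,::-1],None,fx=4,fy=4,interpolation=2)[:600])
E
```

```text
[0.5143 0.1156 0.0733] [-20.1503  15.3949   1.5838] [4.198  5.6411 0.076 ]
```

View pics/s6.png

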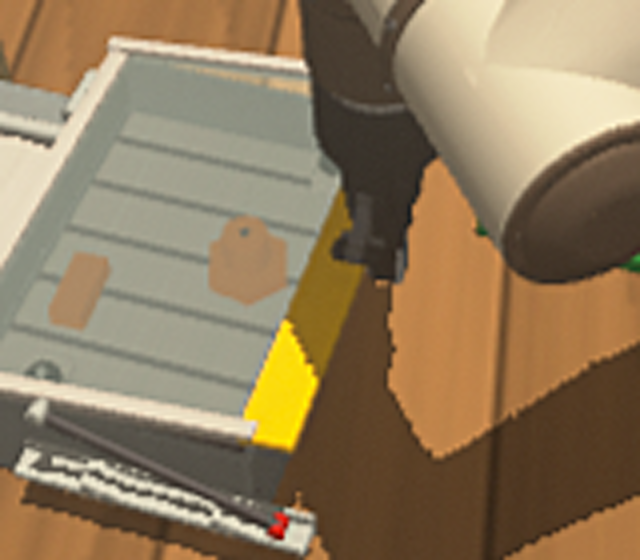

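{"method": "jog_arm", "body": {"steps": [[[0.055,0,-0.37,0],[0.07,0,-0.37,0],[0.085,0,-0.365,0],[0.1,0,-0.36,0]]]}}

```text
clock: 8.5
tcp_pos: [0.5214, 0.1142, 0.1104]
tcp_rot: [179.8, 1.1, -10.1]
contact_force: [-21.9, 13.7, 4.0]
gripper_width: -0.002
```

```bash
cat > look.py <<'E'
from h import *
import sys
st=robot.get_state();print(st['clock'],st['tcp_pos'],st['contact_force'])
I=robot.capture('side');n=sys.argv[1]
cv2.imwrite(f'pics/{n}.png',cv2.resize(I[60:320,60:340,::-1],None,fx=2.2,fy=2.2,interpolation=2))
c=big(mask(I,(22,150,60),(34,255,255)));a=cv2.approxPolyDP(c,4,True)[:,0];print(a.tolist())
# left front lip corner: lowest-right; solve on vertical plane y_router=+.144
yr=np.array([.176,.984,0]);xr=np.array([.984,-.176,0]);O=np.array([.525,.110,0])+.13*xr
H=O+.105*xr+[0,0,.09]
i=np.argmax(a[:,1]+0.6*a[:,0]);s=cam('side');o,d=ray(s,a[i]+0.);P=o+d*((.144-(o-O)@yr)/(d@yr))
v=P-H;print('corner',a[i],P,'r',np.hypot(v@xr,v[2]),'theta',np.arctan2(v[2],-(v@xr)))
E
python3 look.py s7
```

```text
8.5 [0.5214 0.1142 0.1104] [-21.9081  13.6888   4.0176]
[[246, 242], [237, 265], [249, 271], [254, 253]]
corner [249 271] [0.5596 0.2502 0.1591] r 0.23583333878756235 theta 0.297316554061058
```

View pics/s7.png

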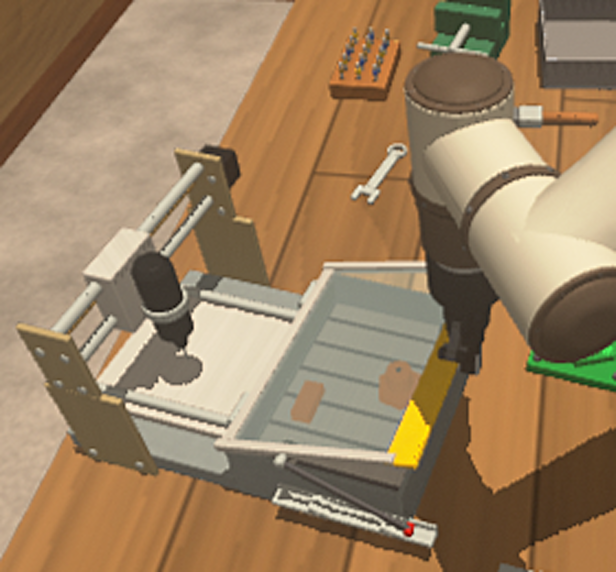

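{"method": "jog_arm", "body": {"steps": [[[0.17,0,-0.48,0],[0.2,0,-0.47,0],[0.225,0,-0.46,0],[0.25,0,-0.45,0],[0.28,0,-0.435,0],[0.3,0,-0.42,0]]]}}

```text
clock: 9.15
tcp_pos: [0.5548, 0.108, 0.1817]
tcp_rot: [179.7, 1.3, -10.0]
contact_force: [-33.5, 11.7, 21.4]
gripper_width: 0.002
```

```bash
python3 look.py s8
```

```text
9.15 [0.5548 0.108  0.1817] [-33.5445  11.6638  21.4129]
[[230, 225], [222, 248], [230, 247], [235, 237]]
corner [230 247] [0.5942 0.244  0.2298] r 0.2361839019868134 theta 0.6335266525298562
```

{"method": "jog_arm", "body": {"steps": [[[0.25,0,-0.44,0],[0.32,0,-0.42,0],[0.35,0,-0.4,0],[0.37,0,-0.38,0]]]}}

```text
clock: 9.6
tcp_pos: [0.5963, 0.1012, 0.2244]
tcp_rot: [180.0, 0.1, -10.0]
contact_force: [-3.7, 0.8, 4.6]
gripper_width: -0.0
```

```bash
python3 look.py s9
```

```text
9.6 [0.5963 0.1012 0.2244] [-3.7443  0.8452  4.5752]
[[213, 211], [206, 228]]
corner [206 228] [0.6376 0.2362 0.2737] r 0.2348220400178472 theta 0.8983309277670322
```

View pics/s9.png

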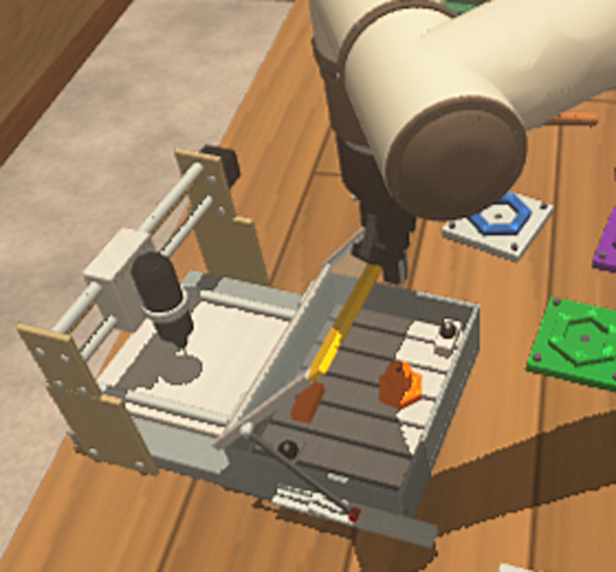

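{"method": "jog_arm", "body": {"steps": [[[0.44,0,-0.3,0],[0.455,0,-0.27,0],[0.47,0,-0.24,0],[0.485,0,-0.21,0],[0.5,0,-0.18,0],[0.3,0,-0.1,0]]]}}

```text
clock: 10.25
tcp_pos: [0.6637, 0.0895, 0.2549]
tcp_rot: [-180.0, -0.1, -10.0]
contact_force: [-0.9, 0.3, 1.2]
gripper_width: -0.002
```

```bash
python3 look.py s10
```

```text
10.25 [0.6637 0.0895 0.2549] [-0.9248  0.3356  1.1643]
[[174, 198], [169, 207]]
corner [169 207] [0.7046 0.2242 0.312 ] r 0.2353351006124317 theta 1.2320953319242502
```

View pics/s10.png

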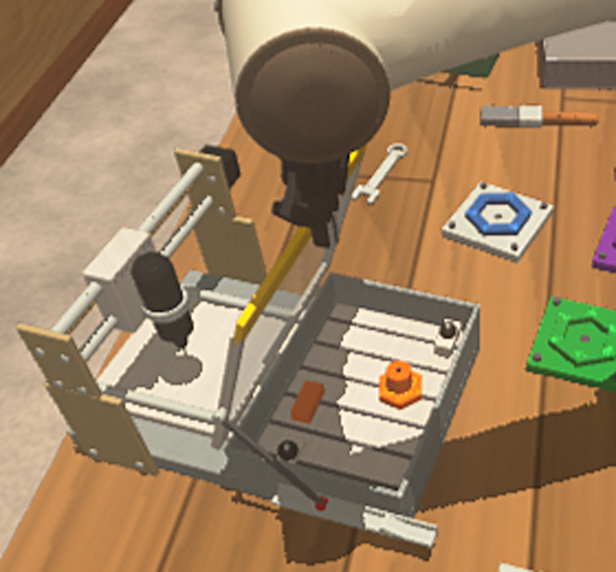

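{"method": "jog_arm", "body": {"steps": [[[0.4,0,-0.08,0],[0.4,0,-0.06,0],[0.4,0,-0.05,0],[0.35,0,-0.04,0],[0,0,0,0]]]}}

```text
clock: 10.8
tcp_pos: [0.7014, 0.0831, 0.2593]
tcp_rot: [180.0, 0.0, -10.0]
contact_force: [-0.5, 0.4, 0.6]
gripper_width: -0.001
```

```bash
python3 look.py s11
```

```text
10.8 [0.7014 0.0831 0.2593] [-0.4572  0.3729  0.5813]
[[211, 113], [201, 128]]
corner [201 128] [0.6109 0.241  0.51  ] r 0.45436528922802594 theta 1.179450633577333
```

View pics/s11.png

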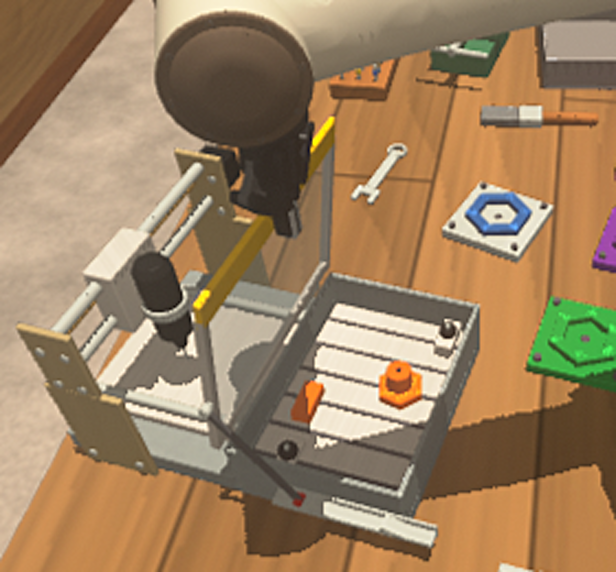

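{"method": "jog_arm", "body": {"steps": [[[0.2,0,-0.02,0],[0.15,0,0,0],[0,0,0,0]]]}}

```text
clock: 11.15
tcp_pos: [0.7096, 0.0818, 0.2605]
tcp_rot: [-180.0, -0.0, -10.0]
contact_force: [-1.3, -1.8, -0.6]
gripper_width: 0.002
```

```bash
cat >look2.py <<'E'
from h import *
import sys
st=robot.get_state();print(st['clock'],st['tcp_pos'],st['contact_force'])
I=robot.capture('side');n=sys.argv[1]
cv2.imwrite(f'pics/{n}.png',cv2.resize(I[180:320,90:270,::-1],None,fx=4,fy=4,interpolation=2))
m=mask(I,(22,150,60),(34,255,255));m[:, :120]=0;m[:190]=0
ys,xs=np.nonzero(m[:240]);i=np.argmax(ys+.0*xs);uv=np.array([xs[ys>ys.max()-2].mean(),ys.max()])
yr=np.array([.176,.984,0]);xr=np.array([.984,-.176,0]);O=np.array([.525,.110,0])+.13*xr;H=O+.105*xr+[0,0,.09]
s=cam('side');j=xs.argmin();uv2=np.array([xs[j],ys[j]])
for q in(uv,uv2):
    o,d=ray(s,q*1.);P=o+d*((.144-(o-O)@yr)/(d@yr));v=P-H;print(q,P,'r',np.hypot(v@xr,v[2]),'th',np.arctan2(v[2],-(v@xr)))
h=cv2.cvtColor(I,cv2.COLOR_RGB2HSV);r=((h[...,0]<4)|(h[...,0]>176))&(h[...,1]>150)&(h[...,2]>60);r[:270]=0;r[310:]=0;r[:,:160]=0;r[:,270:]=0
ys,xs=np.nonzero(r);q=np.array([xs.mean(),ys.mean()]);o,d=ray(s,q);P=o+d*((.15-(o-O)@yr)/(d@yr));print('foot',q,len(xs),P,'router x',(P-O)@xr)
E
python3 look2.py s12
```

```text
11.15 [0.7096 0.0818 0.2605] [-1.3413 -1.7801 -0.649 ]
[145.5 197. ] [0.7483 0.2164 0.3257] r 0.238154153556407 th 1.4285200187498421
[144 196] [0.7508 0.2159 0.3277] r 0.2397253050958855 th 1.4400962296954047
foot [193.9 287.1] 10 [0.7008 0.231  0.0361] router x 0.02179175263108656
```

View pics/s12.png

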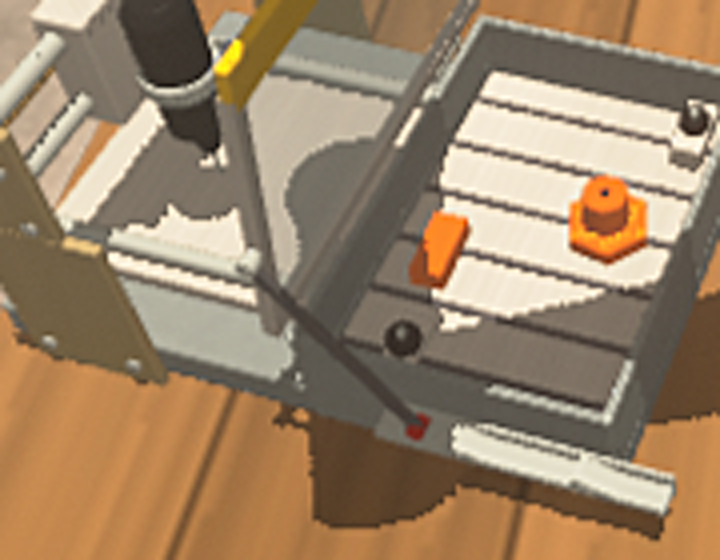

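{"method": "jog_arm", "body": {"steps": [[[-0.1,0,0,0],[-0.1,0,0,0],[-0.12,0,0,0],[-0.12,0,0,0],[-0.12,0,0,0],[-0.12,0,0,0],[-0.12,0,0,0],[-0.1,0,0,0],[-0.1,0,0,0],[-0.1,0,0,0]]]}}

```text
clock: 12.2
tcp_pos: [0.682, 0.0867, 0.2605]
tcp_rot: [-180.0, -0.0, -10.0]
contact_force: [0.1, 0.1, -0.6]
gripper_width: 0.0
```

```bash
python3 look2.py s13
```

```text
12.2 [0.682  0.0867 0.2605] [ 0.0963  0.0745 -0.5769]
[159. 202.] [0.7227 0.221  0.32  ] r 0.23768412293548524 th 1.3164432083420103
[157 202] [0.7271 0.2202 0.3187] r 0.2353124639683597 th 1.3331547149708831
foot [198.375 288.625] 8 [0.6898 0.233  0.0344] router x 0.010613784926708524
```

View pics/s13.png

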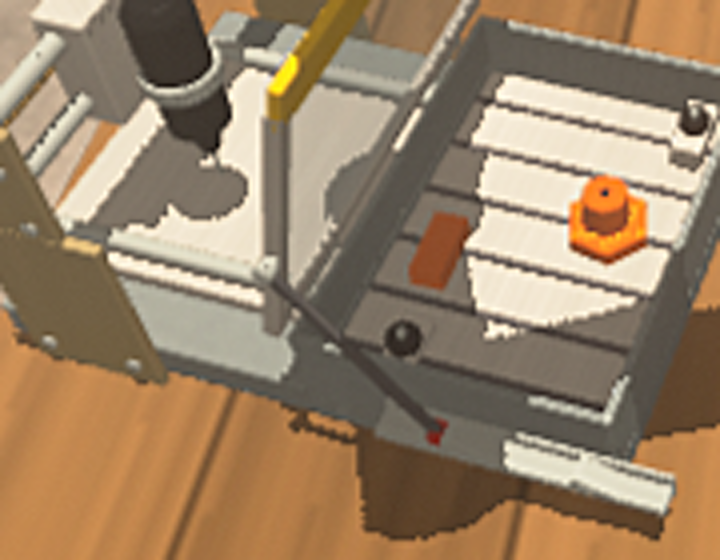

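{"method": "jog_arm", "body": {"steps": [[[-0.1,0,0,0],[-0.15,0,0,0],[0,0,0,0]]]}}

```text
clock: 12.55
tcp_pos: [0.6756, 0.0878, 0.2608]
tcp_rot: [-180.0, -0.0, -10.0]
contact_force: [-0.0, -0.1, 0.1]
gripper_width: -0.002
```

```bash
python3 look2.py s14
```

```text
12.55 [0.6756 0.0878 0.2608] [-0.0272 -0.1369  0.1366]
[159. 202.] [0.7227 0.221  0.32  ] r 0.23768412293548524 th 1.3164432083420103
[157 202] [0.7271 0.2202 0.3187] r 0.2353124639683597 th 1.3331547149708831
foot [198.5556 288.3333] 9 [0.6891 0.2331 0.0361] router x 0.009874728584714741
```

{"method": "jog_arm", "body": {"steps": [[[-0.5,0.1,0,0],[-0.8,0.3,0,0],[-0.9,0.3,0,0],[-0.9,0.3,0,0],[-0.6,0,0,0],[-0.3,0,0,0],[0,0,0,0]]], "hand": 85}}

```text
clock: 13.3
tcp_pos: [0.5729, 0.0806, 0.2612]
tcp_rot: [-180.0, -0.1, -10.0]
contact_force: [-0.6, -0.9, -0.5]
gripper_width: 0.994
```

```bash
python3 - <<'E'
from h import *
import json
st=robot.get_state();I=robot.capture('wrist');cv2.imwrite('pics/w15.png',I[:,:,::-1])
json.dump({k:np.asarray(v).tolist() for k,v in st.items()},open('w15.json','w'))
print(st['tcp_pos'],st['tcp_rot'],st['gripper_width'])
S=robot.capture('side');cv2.imwrite('pics/s15.png',S[:,:,::-1]);T=robot.capture('top');cv2.imwrite('pics/t15.png',T[:,:,::-1])
E
```

```text
[0.5729 0.0806 0.2612] [-179.9685   -0.0548   -9.953 ] 0.9944995473834993
```

View pics/w15.png

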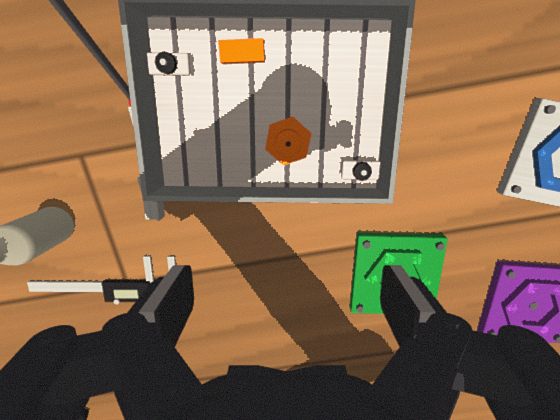

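View pics/s15.png

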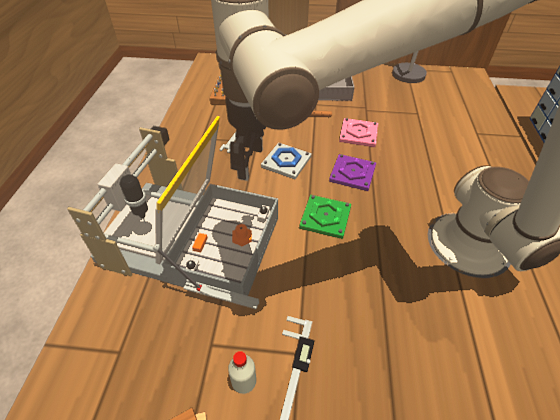

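The guard is propped. In the wrist view the hub is at (288,140), the blue nest is partly in view at (545,160), and the offcut is at (242,51).

```bash
python3 - <<'E'
from h import *
import json
st=json.load(open('w15.json'));k=cam('wrist',st);s=cam('side');t=cam('top')
I=cv2.imread('pics/w15.png')[:,:,::-1].copy()
m=mask(I,(3,170,90),(18,255,255));m[:110]=0;m[175:]=0;m[:,:255]=0;m[:,325:]=0
m=cv2.morphologyEx(m,cv2.MORPH_CLOSE,np.ones((7,7)))
c=big(m);h=cv2.convexHull(c);print(cv2.contourArea(c))
P=np.array([onz(k,p.astype(float),.047)[:2] for p in h[:,0]])
rc=cv2.minEnclosingCircle(P.astype(np.float32)*1000);print('circle',rc)
# polygon of the projected hull
hp=(P*1e4).astype(np.int32)[:,None];print(cv2.approxPolyDP(hp,55,True)[:,0]/1e4)
g=cv2.cvtColor(I,cv2.COLOR_RGB2GRAY);print(g[134:152:1,280:297])
E
python3 - <<'E'
import cv2
I=cv2.imread('pics/w15.png');cv2.imwrite('pics/w15c.png',cv2.resize(I[105:185,240:340],None,fx=7,fy=7,interpolation=2))
E
```

```text
1468.0
circle ((612.5482177734375, 72.446533203125), 27.61261749267578)
[[0.6381 0.0621]
 [0.617  0.0456]
 [0.5916 0.0554]
 [0.5865 0.0817]
 [0.6077 0.0996]
 [0.6348 0.0885]]
[[88 90 91 84 90 88 87 91 88 89 88 90 90 83 90 88 88]
 [91 87 88 86 83 84 90 93 84 89 87 88 81 87 88 88 83]
 [85 88 92 90 94 82 86 90 88 86 90 89 81 88 87 84 86]
 [83 85 93 85 89 88 89 82 88 82 90 83 87 84 87 85 86]
 [91 83 83 87 91 82 89 86 84 84 86 88 86 85 85 86 89]
 [86 86 90 81 87 89 88 95 84 87 84 88 91 85 87 88 86]
 [86 81 81 88 86 90 85 84 80 84 85 87 84 82 89 87 82]
 [81 85 86 89 87 86 81 63 49 68 78 86 89 89 79 81 87]
 [90 84 88 86 90 74 43 32 25 34 58 83 88 88 87 84 89]
 [82 84 88 85 83 62 35 25 28 20 51 80 87 86 87 90 87]
 [86 89 85 88 87 63 39 16 30 31 50 85 84 80 85 88 89]
 [90 87 88 90 85 64 41 32 29 29 61 83 88 84 88 85 86]
 [81 84 83 83 84 88 70 61 47 65 83 86 86 84 84 87 81]
 [83 87 81 84 89 85 86 85 89 85 86 86 86 86 86 89 82]
 [88 91 79 85 87 81 90 83 88 84 84 85 85 78 85 88 84]
 [88 88 83 85 84 87 84 86 82 83 84 90 84 92 81 84 82]
 [80 83 83 83 82 89 81 78 82 86 84 83 84 87 83 77 83]
 [85 82 86 88 85 86 81 84 84 88 84 88 85 80 88 86 83]]
```

View pics/w15c.png

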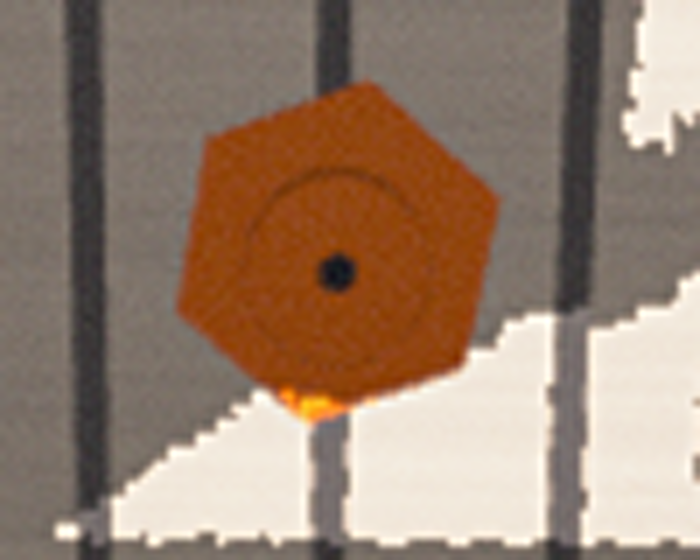

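{"method": "jog_arm", "body": {"steps": [[[0,0,0,8.57],[0,0,0,8.57],[0,0,0,8.57],[0,0,0,8.57],[0,0,0,8.57],[0,0,0,8.57],[0,0,0,8.57],[0,0,0,8.57],[0,0,0,8.57],[0,0,0,8.57],[0,0,0,8.57],[0,0,0,8.57]]]}}

```text
clock: 14.65
tcp_pos: [0.5739, 0.0804, 0.2599]
tcp_rot: [180.0, -0.0, -113.2]
contact_force: [-0.6, 0.1, -0.4]
gripper_width: 0.998
```

{"method": "jog_arm", "body": {"steps": [[[0,0,0,8.57],[0,0,0,8.57],[0,0,0,8.57],[0,0,0,8.57],[0,0,0,8.57],[0,0,0,8.57],[0,0,0,8.57],[0,0,0,8.57],[0,0,0,8.57],[0,0,0,0]]]}}

```text
clock: 15.65
tcp_pos: [0.5738, 0.0805, 0.26]
tcp_rot: [-180.0, -0.0, 170.0]
contact_force: [0.2, -0.4, -0.1]
gripper_width: 0.995
```

```bash
python3 - <<'E'
from h import *
import json
st=robot.get_state();I=robot.capture('wrist');cv2.imwrite('pics/w16.png',I[:,:,::-1])
json.dump({k:np.asarray(v).tolist() for k,v in st.items()},open('w16.json','w'))
print(st['tcp_pos'],st['tcp_rot'],st['joint_positions'])
R=Ro.from_euler('xyz',st['tcp_rot'],degrees=True).as_matrix()
k=cam('wrist',json.load(open('w15.json')));h=onz(k,(288,143.5),.075);print('hub',h)
print(R.T@(h-st['tcp_pos'])/.025)
E
```

```text
[0.5738 0.0805 0.26  ] [-179.9775   -0.0296  170.0346] [  23.9914   15.6498   -0.6807    0.0022  -73.7066 -123.9575]
hub [0.6102 0.0724 0.075 ]
[-1.4913 -0.0646  7.3978]
```

View pics/w16.png

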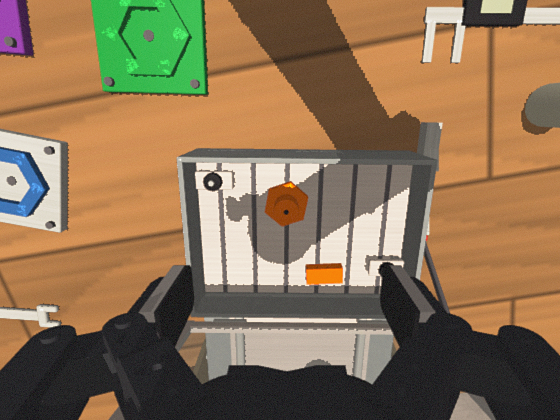

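```bash
python3 - <<'E'
from h import *
import json
a=json.load(open('w15.json'));b=json.load(open('w16.json'));ka=cam('wrist',a);kb=cam('wrist',b)
I=cv2.imread('pics/w16.png',0);ys,xs=np.nonzero(I[204:220,278:294]<45);d=(xs.mean()+278,ys.mean()+204);print(d)
print(tri(ka,(287.9,143.6),kb,d)); p=onz(kb,d,.075);print(p)
g=I[172:190,3:22];ys,xs=np.nonzero(g<130);q=(xs.mean()+3,ys.mean()+172);print(q,onz(kb,q,.016))
t=cam('top');s=cam('side')
print(tri(kb,q,t,(358.6,207.6)),tri(kb,q,s,(286.3,157.2)),tri(s,(286.3,157.3),t,(358.6,207.6)))
E
```

```text
(np.float64(285.73333333333335), np.float64(211.66666666666666))
(array([0.6107, 0.0728, 0.0811]), np.float64(0.0008843135030131235))
[0.6127 0.0729 0.075 ]
(np.float64(11.34920634920635), np.float64(180.0952380952381)) [ 0.5267 -0.2774  0.016 ]
(array([ 0.5264, -0.2786,  0.0144]), np.float64(0.0006960739707160388)) (array([ 0.5256, -0.2635,  0.0315]), np.float64(0.00022507930577830436)) (array([ 0.526 , -0.2779,  0.0185]), np.float64(0.0012300091350483239))
```

{"method": "jog_arm", "body": {"steps": [[[-0.5,0,0.3,0],[-0.6,-0.05,0.7,0],[-0.43,0,1,0],[0,0,1,0],[0,0,1,0],[0,0,1,0],[0,0,1,0],[0,0,0.9,0],[0,0,0.6,0],[0,0,0.3,0],[0,0,0,0]]]}}

```text
clock: 16.8
tcp_pos: [0.6104, 0.0722, 0.0638]
tcp_rot: [-179.9, -0.1, 170.1]
contact_force: [0.5, -0.8, -0.0]
gripper_width: 0.993
```

```bash
cat > look3.py <<'E'
from h import *
import sys
st=robot.get_state();print(st['clock'],st['tcp_pos'],st['tcp_rot'],st['contact_force'],st['gripper_width'])
n=sys.argv[1];x,y=int(sys.argv[2]),int(sys.argv[3])
I=robot.capture('side');cv2.imwrite(f'pics/s{n}.png',cv2.resize(I[y:y+120,x:x+150,::-1],None,fx=5,fy=5,interpolation=2))
I=robot.capture('wrist');cv2.imwrite(f'pics/w{n}.png',I[:,:,::-1])
E
python3 look3.py 17 170 170
```

```text
16.8 [0.6104 0.0722 0.0638] [-179.9137   -0.1403  170.0841] [ 0.5066 -0.816  -0.0396] 0.9934633010961823
```

View pics/s17.png

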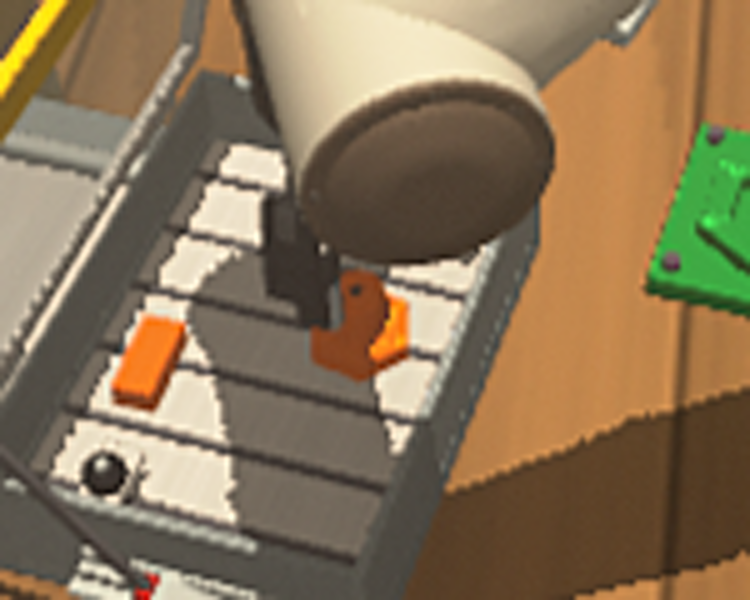

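View pics/w17.png

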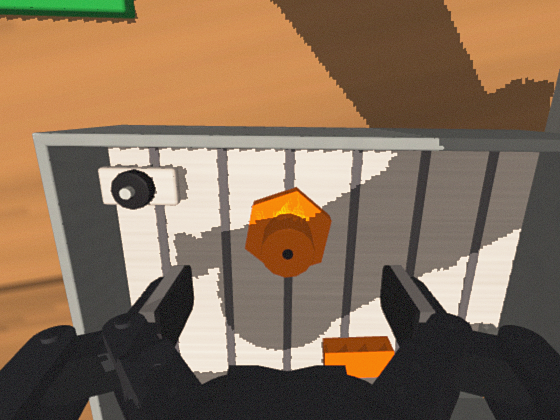

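```bash
python3 - <<'E'
from h import *
s=cam('side')
T=np.array([.6104,.0722,.0638]);ty=np.array([.172,.985,0]);tx=np.array([-.985,.172,0])
for o in(.0435,.057):
  for x in (-.011,.011):
   for z in(0,.028,.041,.05): print(o,x,z,(proj(s,T+o*ty+x*tx+[0,0,z])-[170,170])*5)
E
```

```text
0.0435 -0.011 0 [310.9477 362.8891]
0.0435 -0.011 0.028 [306.0444 328.7205]
0.0435 -0.011 0.041 [303.6941 312.3427]
0.0435 -0.011 0.05 [302.0385 300.8058]
0.0435 0.011 0 [352.3827 372.6243]
0.0435 0.011 0.028 [348.37   338.5275]
0.0435 0.011 0.041 [346.4463 322.1818]
0.0435 0.011 0.05 [345.0912 310.6667]
0.057 -0.011 0 [301.3981 384.0083]
0.057 -0.011 0.028 [296.2371 349.9814]
0.057 -0.011 0.041 [293.7625 333.6666]
0.057 -0.011 0.05 [292.019  322.1722]
0.057 0.011 0 [343.1811 393.9215]
0.057 0.011 0.028 [338.9258 359.9715]
0.057 0.011 0.041 [336.8852 343.6914]
0.057 0.011 0.05 [335.4475 332.2205]
```

{"method": "jog_arm", "body": {"steps": [[[0,0,0.5,0],[0,0,0.5,0],[0,0,0.4,0],[0,0,0.25,0],[0,0,0.1,0],[0,0,0,0]]]}}

```text
clock: 17.5
tcp_pos: [0.6105, 0.0726, 0.0213]
tcp_rot: [-180.0, -0.0, 170.1]
contact_force: [0.6, 0.3, 0.9]
gripper_width: 0.994
```

{"method": "jog_arm", "body": {"steps": [[[0,0,0,0],[0,0,0,0],[0,0,0,0],[0,0,0,0],[0,0,0,0],[0,0,0,0],[0,0,0,0]]], "hand": 0, "squeeze": 40}}

```text
clock: 18.2
tcp_pos: [0.6111, 0.0728, 0.0223]
tcp_rot: [180.0, 0.1, 170.1]
contact_force: [-1.1, 0.1, 3.0]
gripper_width: 0.338
```

```bash
python3 look3.py 18 170 170
```

```text
18.2 [0.6111 0.0728 0.0223] [179.9693   0.0636 170.0521] [-1.1448  0.114   3.0496] 0.33796056466781604
```

View pics/s18.png

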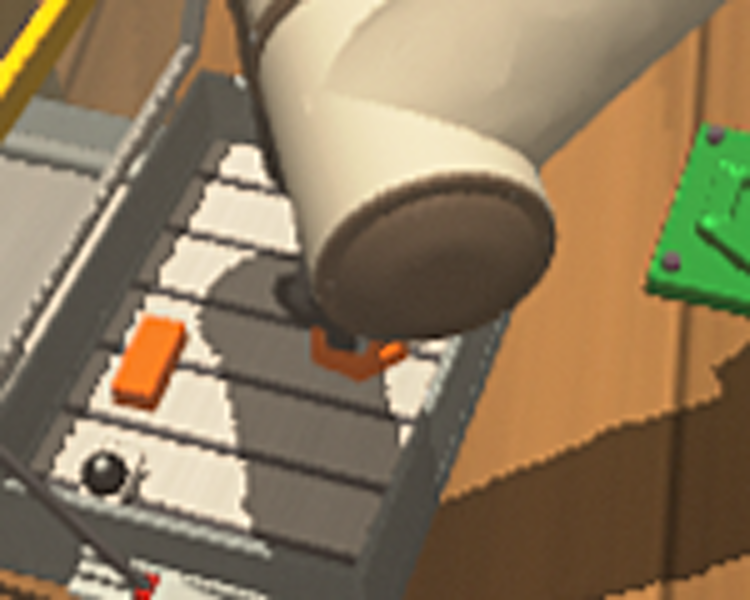

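View pics/w18.png

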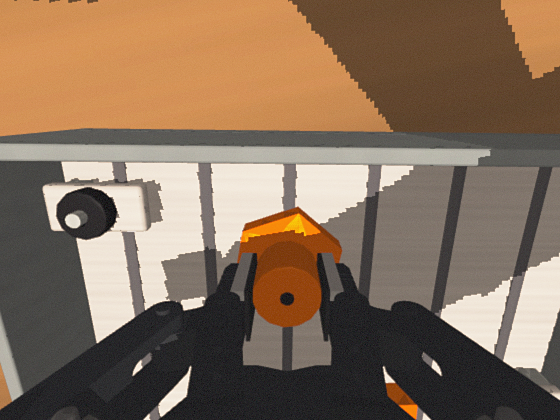

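{"method": "jog_arm", "body": {"steps": [[[0,0,-0.3,0],[0,0,-0.6,0],[0,0,-0.8,0],[0,0,-0.8,0],[0,0,-0.8,0],[0,0,-0.7,0],[0,0,-0.3,0],[0,-0.5,0,0],[0,-0.9,0,0],[0,-0.9,0,0],[0,-0.9,0,0],[0,-0.9,0,0]]]}}

```text
clock: 19.5
tcp_pos: [0.5911, -0.03, 0.1275]
tcp_rot: [-179.9, -0.2, 170.0]
contact_force: [-0.3, 0.1, -0.3]
gripper_width: 0.337
```

{"method": "jog_arm", "body": {"steps": [[[0,-0.9,0,0],[0,-0.9,0,0],[0,-0.9,0,0],[0,-0.9,0,0],[0,-0.9,0,0],[0,-0.9,0,0],[0,-0.6,0,0],[0,-0.3,0,0],[0,0,0,0]]]}}

```text
clock: 20.4
tcp_pos: [0.5649, -0.1843, 0.1286]
tcp_rot: [180.0, -0.1, 170.0]
contact_force: [0.6, -0.1, -1.4]
gripper_width: 0.341
```

```bash
python3 look3.py 19 200 90
```

```text
20.4 [ 0.5649 -0.1843  0.1286] [179.9995  -0.079  169.9531] [ 0.5854 -0.1105 -1.4458] 0.3407620148520089
```

View pics/w19.png

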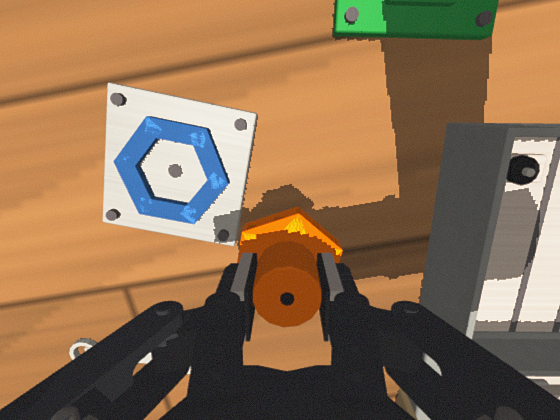

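View pics/s19.png

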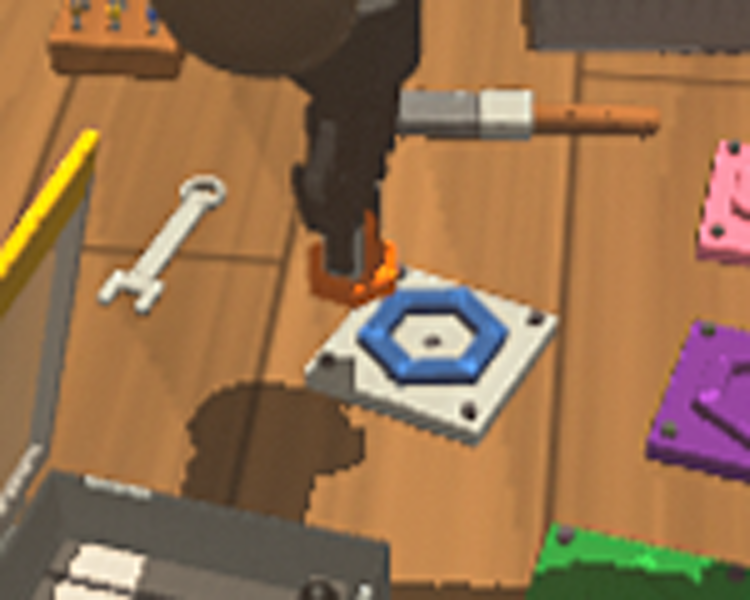

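The wrist view shows the whole blue nest, with its hole at (175,171). The hub is held upright, with its boss dot at (287,298) and the flange's front vertex at (300,208). The side view shows the hub in the grip at (271,145).

```bash
python3 - <<'E'
from h import *
st=robot.get_state();k=cam('wrist',st);print(st['tcp_pos'])
I=cv2.imread('pics/w19.png')[:,:,::-1].copy()
m=mask(I,(98,90,50),(122,255,255));m[:,235:]=0;m=cv2.morphologyEx(m,cv2.MORPH_CLOSE,np.ones((9,9)))
cs,hi=cv2.findContours(m,cv2.RETR_CCOMP,cv2.CHAIN_APPROX_NONE)
for c in cs:
    if cv2.contourArea(c)<800: continue
    P=np.array([onz(k,p.astype(float),.026)[:2] for p in cv2.convexHull(c)[:,0]])
    q=cv2.approxPolyDP((P*1e4).astype(np.int32)[:,None],70,True)[:,0]/1e4
    M=cv2.moments((P*1e5).astype(np.float32));C=np.array([M['m10'],M['m01']])/M['m00']/1e5
    a=np.degrees(np.arctan2(*(q-C).T[::-1]));r=np.linalg.norm(q-C,axis=1)
    print(cv2.contourArea(c),'C',C,'ang',a,'mod',a%60,'r',r)
g=cv2.cvtColor(I,cv2.COLOR_RGB2GRAY)[160:182,165:186];ys,xs=np.nonzero(g<150);u=(xs.mean()+165,ys.mean()+160)
print('hole',u,onz(k,u,.016),tri(k,u,cam('top'),(358.6,207.6)),tri(k,u,cam('side'),(286.3,157.2)))
m=mask(I,(3,150,60),(22,255,255))
m[:195]=0;m[:,:235]=0;m[252:]=0;m[:,350:]=0
c=big(m);print(cv2.approxPolyDP(cv2.convexHull(c),3,True)[:,0].tolist())
cv2.imwrite('pics/w19c.png',cv2.resize(I[195:320,225:355,::-1],None,fx=5,fy=5,interpolation=2)[:600])
E
```

```text
[ 0.5656 -0.1832  0.129 ]
8453.5 C [ 0.5268 -0.2762] ang [-170.2529  125.8031   69.8705    8.2351  -51.8384 -112.1797] mod [9.7471 5.8031 9.8705 8.2351 8.1616 7.8203] r [0.0484 0.0493 0.0487 0.0489 0.0496 0.0491]
3101.0 C [ 0.5264 -0.2748] ang [-168.6735  124.4454   59.3642   12.3999  -53.4743 -120.3867] mod [11.3265  4.4454 59.3642 12.3999  6.5257 59.6133] r [0.0294 0.0285 0.0284 0.0295 0.0288 0.0281]
hole (np.float64(175.00704225352112), np.float64(170.16901408450704)) [ 0.5268 -0.2768  0.016 ] (array([ 0.5277, -0.28  ,  0.0072]), np.float64(0.0004768184198550322)) (array([ 0.5262, -0.2745,  0.022 ]), np.float64(0.00018435635270072179))
[[343, 250], [235, 251], [245, 223], [298, 206], [328, 229]]
```

View pics/w19c.png

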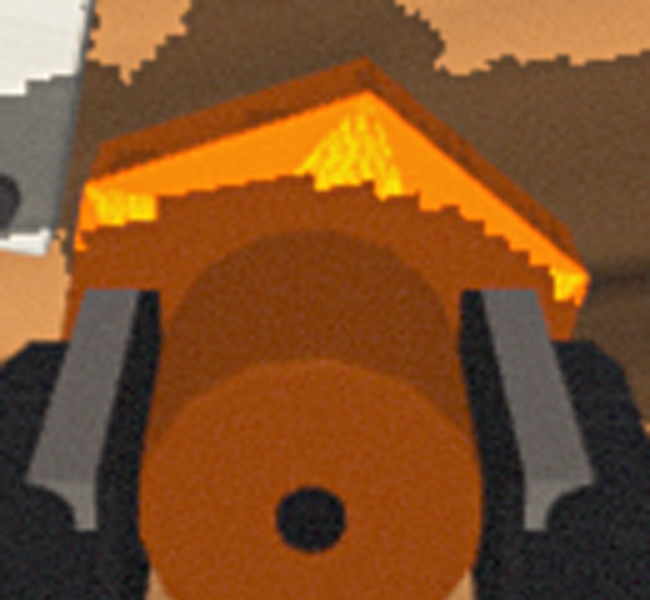

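```bash
python3 - <<'E'
from h import *
st=robot.get_state();k=cam('wrist',st);T=st['tcp_pos']
for dz in(.022,.025,.028):
    V=[onz(k,u,T[2]+dz)[:2] for u in((299,213.4),(242,232),(342.6,249.4))]
    D=onz(k,(287.2,298.7),T[2]+dz+.028)[:2]
    e=[np.linalg.norm(V[0]-V[1]),np.linalg.norm(V[0]-V[2])]
    ea=[np.degrees(np.arctan2(*(V[0]-v)[::-1]))%60 for v in V[1:]]
    print(dz,'edges',e,'edge dir mod60',ea,'dot',D,'rel',D-T[:2],'vertex ang',[np.degrees(np.arctan2(*(v-D)[::-1]))%60 for v in V],[np.linalg.norm(v-D) for v in V])
E
```

```text
0.022 edges [np.float64(0.02977093399028427), np.float64(0.02928453838060788)] edge dir mod60 [np.float64(39.12200830082469), np.float64(39.431647306085466)] dot [ 0.5696 -0.1833] rel [ 0.004  -0.0001] vertex ang [np.float64(39.0461161717362), np.float64(38.5166881965591), np.float64(40.61174815670422)] [np.float64(0.030112791171173568), np.float64(0.02990897586385707), np.float64(0.02988013658025095)]
0.025 edges [np.float64(0.029174001661512117), np.float64(0.028697358693928927)] edge dir mod60 [np.float64(39.122008300824774), np.float64(39.43164730608552)] dot [ 0.5677 -0.1829] rel [0.0021 0.0002] vertex ang [np.float64(38.90737790362786), np.float64(39.047148621111404), np.float64(39.94628120189917)] [np.float64(0.029155007970902327), np.float64(0.029069844720383244), np.float64(0.029157779910048944)]
0.028 edges [np.float64(0.028577069332739947), np.float64(0.028110179007250043)] edge dir mod60 [np.float64(39.12200830082463), np.float64(39.43164730608541)] dot [ 0.5658 -0.1826] rel [0.0002 0.0005] vertex ang [np.float64(38.75921544955415), np.float64(39.609092346477354), np.float64(39.24710397550564)] [np.float64(0.028197407329722275), np.float64(0.02823335330810324), np.float64(0.02843955608008983)]
```

{"method": "jog_arm", "body": {"steps": [[[0,0,0,-7.25],[0,0,0,-7.25],[0,0,0,-7.25],[0,0,0,-7.25],[0.4,-0.45,0,0],[0.6,-0.67,0.3,0],[0.6,-0.67,0.6,0],[0.6,-0.67,0.8,0],[0.51,-0.57,0.8,0],[0,0,0.7,0],[0,0,0.4,0],[0,0,0,0]]]}}

```text
clock: 21.7
tcp_pos: [0.5253, -0.2768, 0.0378]
tcp_rot: [179.9, -0.2, -161.0]
contact_force: [-0.5, 0.6, -0.9]
gripper_width: 0.337
```

```bash
python3 look3.py 20 210 80
```

```text
21.7 [ 0.5253 -0.2768  0.0378] [ 179.8951   -0.1523 -161.0105] [-0.4683  0.6301 -0.876 ] 0.33712124317780795
```

View pics/w20.png

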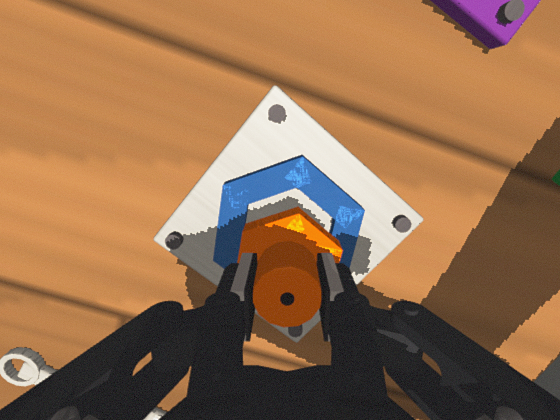

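View pics/s20.png

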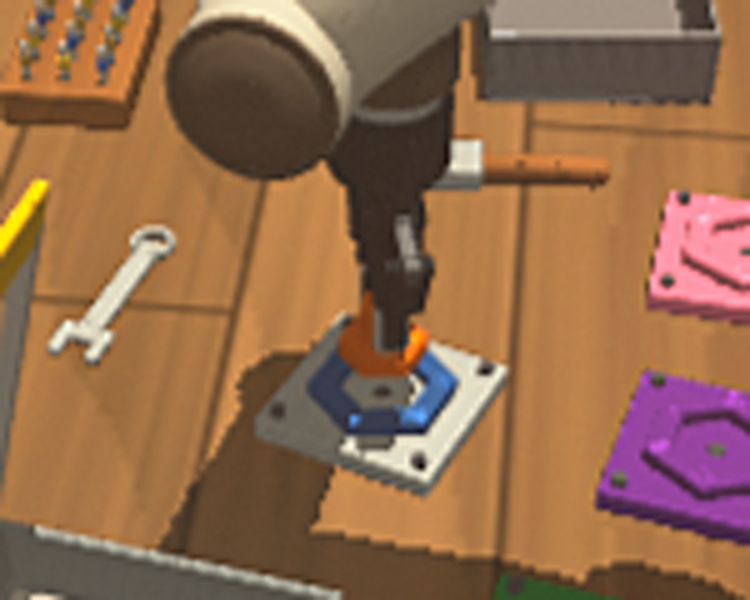

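```bash
python3 - <<'E'
from h import *
st=robot.get_state();k=cam('wrist',st);T=st['tcp_pos']
I=cv2.imread('pics/w20.png')
cv2.imwrite('pics/w20c.png',cv2.resize(I[145:305,200:380],None,fx=4,fy=4,interpolation=2)[:600])
print(T)
C=np.array([.5266,-.2768])
for u in((303,156),(223.5,185),(364.5,211)): 
    P=onz(k,u,.026)[:2]-C;print('ring',np.degrees(np.arctan2(*P[::-1]))%60,np.linalg.norm(P))
R=Ro.from_euler('xyz',st['tcp_rot'],degrees=True).as_matrix()
# pixel where TCP axis should be; hub vs nest along tool
D=onz(k,(287.2,298.7),T[2]+.0265+.028);print('hub dot',D)
E
```

```text
[ 0.527  -0.2771  0.0398]
ring 8.741794396329794 0.04894437838371453
ring 9.511369608948996 0.04883962573221979
ring 7.246876684847422 0.04875500152658153
hub dot [ 0.5279 -0.2766  0.0943]
```

View pics/w20c.png

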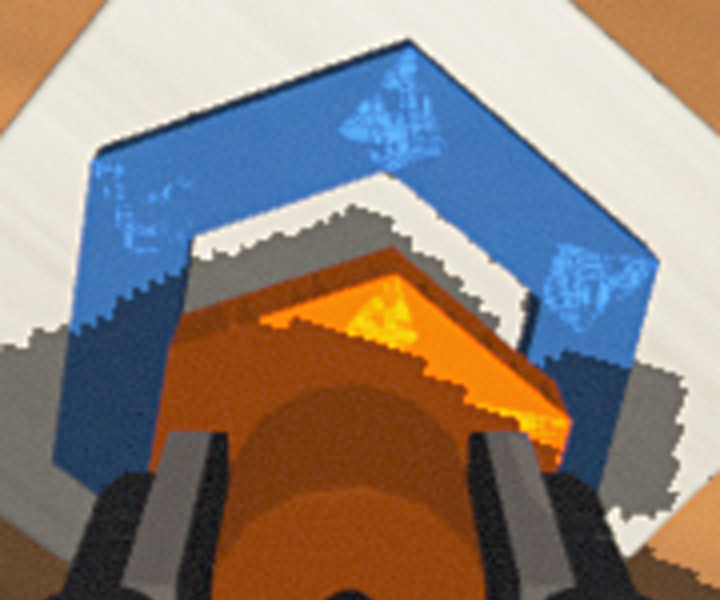

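{"method": "jog_arm", "body": {"steps": [[[0.03,0,0.3,0],[0,0,0.3,0],[0,0,0.2,0],[0,0,0.1,0],[0,0,0.1,0],[0,0,0,0]]]}}

```text
clock: 22.4
tcp_pos: [0.5254, -0.2774, 0.0139]
tcp_rot: [180.0, -0.0, -161.0]
contact_force: [-0.3, -0.3, -1.6]
gripper_width: 0.333
```

{"method": "jog_arm", "body": {"steps": [[[0,0,0.1,0],[0,0,0.1,0],[0,0,0.08,0]]]}}

```text
clock: 22.7
tcp_pos: [0.5256, -0.2774, 0.0071]
tcp_rot: [180.0, 0.0, -161.0]
contact_force: [0.1, -0.1, -1.0]
gripper_width: 0.338
```

{"method": "jog_arm", "body": {"steps": [[[0,0,0.06,0],[0,0,0.06,0],[0,0,0,0]]]}}

```text
clock: 23.0
tcp_pos: [0.5254, -0.2774, 0.004]
tcp_rot: [180.0, -0.0, -161.0]
contact_force: [0.1, 0.2, -0.3]
gripper_width: 0.337
```

{"method": "jog_arm", "body": {"steps": [[[0,0,0.05,0],[0,0,0.03,0],[0,0,0,0]]]}}

```text
clock: 23.3
tcp_pos: [0.5258, -0.2775, 0.0033]
tcp_rot: [-180.0, 0.0, -160.9]
contact_force: [-1.2, 1.5, 5.1]
gripper_width: 0.341
```

```bash
python3 look3.py 21 210 80; python3 - <<'E'
import cv2
I=cv2.imread('pics/w21.png');cv2.imwrite('pics/w21c.png',cv2.resize(I[145:305,200:380],None,fx=4,fy=4,interpolation=2)[:600])
E
```

```text
23.3 [ 0.5258 -0.2775  0.0033] [-179.9723    0.0148 -160.939 ] [-1.1695  1.4658  5.1074] 0.341266232889967
```

View pics/w21c.png

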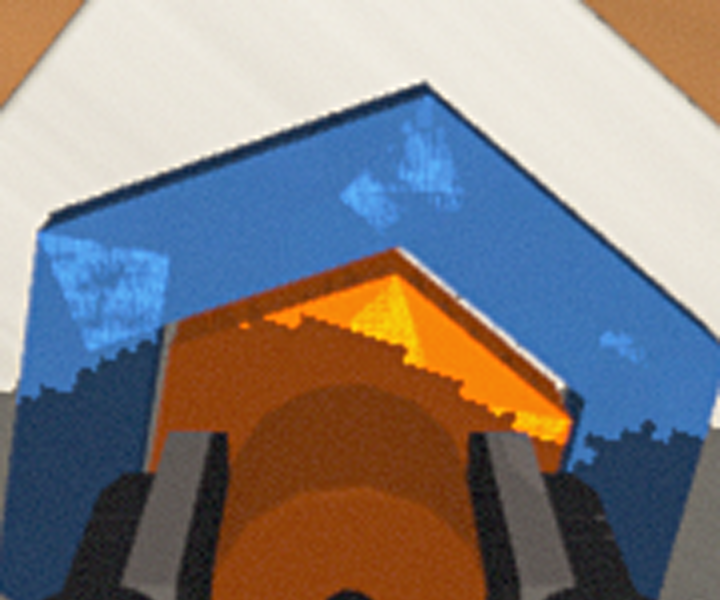

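View pics/s21.png

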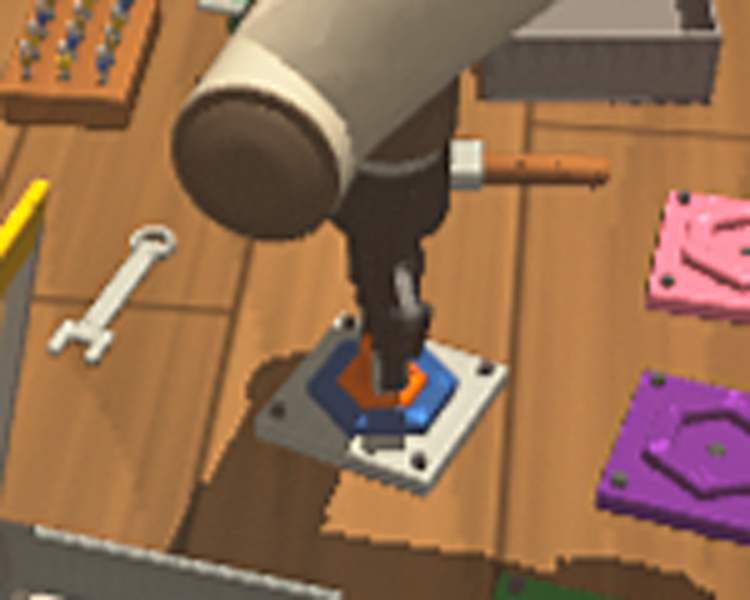

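{"method": "jog_arm", "body": {"steps": [[[0,0,0,0],[0,0,0,0],[0,0,0,0],[0,0,0,0],[0,0,0,0]]], "hand": 70}}

```text
clock: 23.9
tcp_pos: [0.5256, -0.2774, 0.0021]
tcp_rot: [180.0, -0.0, -161.0]
contact_force: [0.9, 0.2, -0.2]
gripper_width: 0.823
```

{"method": "jog_arm", "body": {"steps": [[[0,0,-0.2,0],[0,0,-0.5,0],[0,0,-0.8,0],[0,0,-1,0],[0,0,-1,0],[0,0,-1,0],[0,0,-1,0],[0.3,0,-0.6,0],[0.8,0,0,0],[0.8,0,0,0],[0.8,0,0,0],[0,0,0,0]]]}}

```text
clock: 25.1
tcp_pos: [0.4591, -0.2998, 0.1552]
tcp_rot: [179.9, -0.0, -161.1]
contact_force: [0.0, 0.4, 0.3]
gripper_width: 0.818
```

```bash
python3 look3.py 22 210 80;python3 - <<'E'
from h import *
for n in('side','top'): cv2.imwrite(f'pics/{n}end.png',robot.capture(n)[:,:,::-1])
E
python3 look2.py s22b
```

```text
25.1 [ 0.4591 -0.2998  0.1552] [ 179.9477   -0.0339 -161.0797] [0.0337 0.3966 0.2663] 0.8183372000030027
25.3 [ 0.4623 -0.2994  0.155 ] [-0.0213  0.429   0.9642]
[158.5 202. ] [0.7238 0.2208 0.3197] r 0.23708615886833007 th 1.3205818215834684
[157 201] [0.7263 0.2203 0.3216] r 0.23835112236956263 th 1.3330064309775027
foot [199.  287.5] 14 [0.6872 0.2334 0.0409] router x 0.007972303418758974
```

View pics/w22.png

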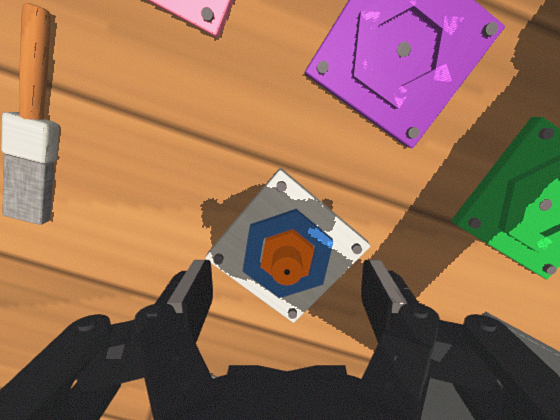

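View pics/sideend.png

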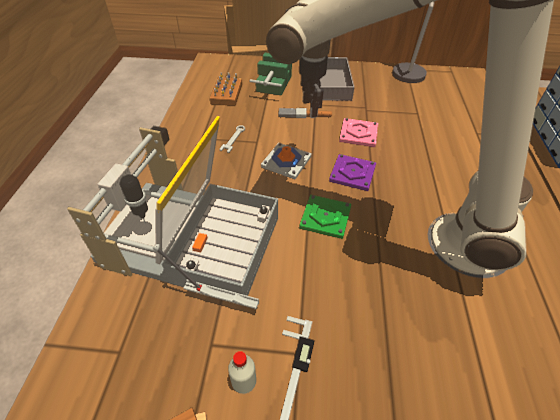

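View pics/topend.png

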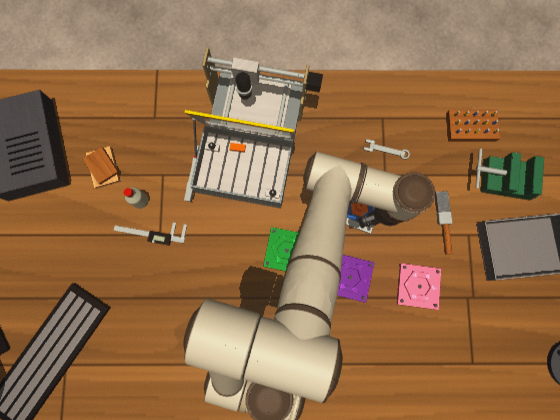

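```bash
python3 - <<'E'
from h import *
st=dict(tcp_pos=[.4591,-.2998,.1552],tcp_rot=[179.9477,-.0339,-161.0797]);k=cam('wrist',st)
I=cv2.imread('pics/w22.png',0);ys,xs=np.nonzero(I[262:282,277:297]<40);u=(xs.mean()+277,ys.mean()+262);p=onz(k,u,.056);print(u,p)
s=cam('side');print(proj(s,[.5266,-.2768,.056]))
S=cv2.imread('pics/sideend.png');cv2.imwrite('pics/sec.png',cv2.resize(S[130:185,255:320],None,fx=10,fy=10,interpolation=2))
C=cv2.imread('pics/w22.png');cv2.imwrite('pics/w22c.png',cv2.resize(C[200:300,235:345],None,fx=6,fy=6,interpolation=2))
E
```

```text
(np.float64(286.77777777777777), np.float64(271.5)) [ 0.5261 -0.2767  0.056 ]
[286.4607 148.6245]
```

View pics/sec.png

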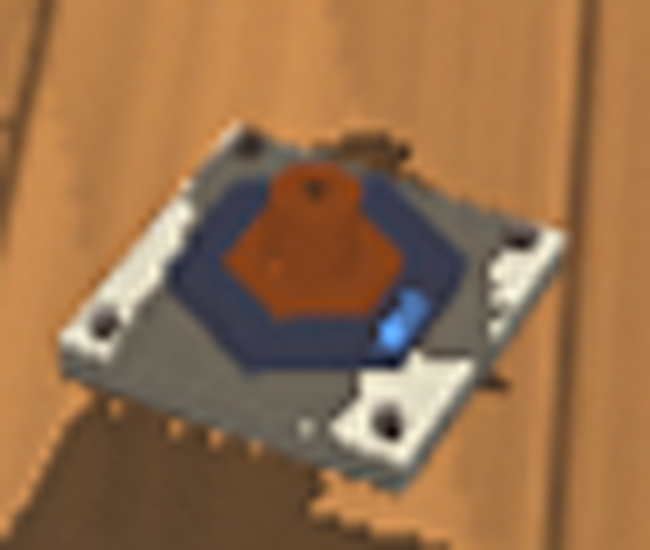

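View pics/w22c.png

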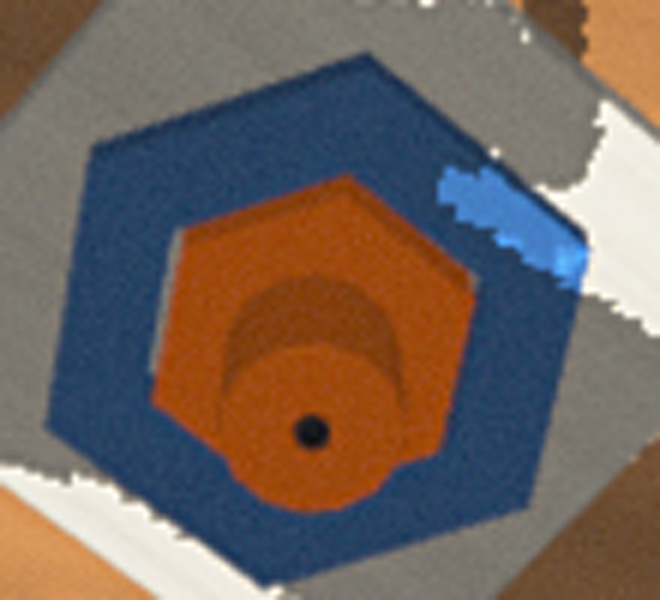

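The boss dot is at side (286.5,149), against a predicted (286.5,148.6) for a hub fully home. The flange lies inside the pocket on all six sides, and the guard is still at 1.33. I'm handing in.

```bash
python3 -c "
from station import robot
print(robot.close_job(), robot.get_state()['clock'])"
```

```text
the job is handed in; nothing more can be done
the job is handed in; nothing more can be done
```

The guard is propped on the rear tooth and the orange hub is home in the blue nest. I handed the job in at about 25 s of the 67 s allowed.

**What I did:** I lifted the guard by its lip with the shut fingers to about 1.43 rad. I eased it back until the stay carried it, then let go. I gripped the hub by its boss, lifted it out, turned it 29° and lowered it into the pocket.

**Last checks**
- **Guard:** it measured 1.32–1.33 rad just after I let go and again at the end. The stay's foot stood behind the rear tooth both times.
- **Hub:** the mark on top of the boss was within about 1 mm of the pocket centre. Seen from the side it was within half a pixel of where it should be if fully home. The flange was inside the ring on all six sides.
- **Calipers and oil bottle:** they show no visible change between the first and last pictures.
- **Tool:** it was clear of everything, with no contact force beyond sensor noise.

**What disagreed**
- **Fingertips:** the shut fingers end about 28 mm short of the reported TCP. Two camera views and a light touch on the lip's top (about 16 N on the still-closed guard) agreed on this. I worked from the measured tip after that.
- **Router angle:** my first estimate from the top view (−12.9°) was wrong. The wrist view gave −10.1°, which I used.
- **Nest height:** the two-view heights for the pocket floor ranged from 7 to 32 mm against the stated 16 mm. I relied on the contact force while lowering, which rose within a millimetre of the height expected for a seated hub.

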